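# Load a pellet die into a hand screw press and pre-load it by feel

### The job

Stand the pellet die upright in the round pocket of the press's pulled-out carriage, then push the carriage fully home by its post so that the die is under the screw. Then turn the knob clockwise, letting your grip follow it down so that you never drag it up or push it down along its axis, until the foot presses on the die with about 50 N (about 0.8 rad past first touch), and let go; do not over-press, and leave the other things on the bench alone.

Things in the scene. Friction and masses are not known exactly. Their poses are not given: they have to be found in the camera images.
- die: the same pellet die (see die_mid); origin at the centre of its underside, z up.
- die_mid (a point): centre (half-way up) of the loose pellet die: a plain grey steel cylinder, barrel 37 mm diameter and 34 mm high, with a thinner plunger 16 mm diameter standing 14 mm out of its top, 48 mm high in all, about 0.2 kg. It starts upright on the bench; this point is 24 mm above its underside, z up. Grasp the barrel.
- press: grey benchtop hand screw press, fixed to the bench; origin on the bench under the screw axis. Base plate 14 mm thick from x -45 to +85 mm and y -55 to +160 mm in its own frame; a column 50 mm wide stands at x +49 to +83 mm and carries a bridge 44 mm wide over the axis, top at z 122 mm (brass bush to z 128 mm). The carriage slides on the base along the press's own y axis and goes in towards -y.
- screw_axis (a point): point of the press on the screw axis, 21 mm above the bench: where the underside of the die's centre lies when it is loaded and the carriage is home.
- pocket (a point): centre of the floor of the round pocket in the carriage, 21 mm above the bench. The pocket is 40 mm in diameter and 5 mm deep with a small chamfer, in the aluminium carriage plate (60 mm wide, 12 mm thick, top 26 mm above the bench). x, y axes as the press.
- post (a point): middle of the black push post on the carriage, 100 mm towards the press's +y from the pocket. The post stands 26 to 64 mm above the bench, 12 mm in diameter with an 18 mm head from 54 mm up; this point is 49 mm above the bench.
- carriage (a joint): how far the carriage is pushed in (m): near 0 is out, 0.100 is fully home at a hard stop. It slides with about 2.5 N of friction and stays where it is left.
- knob_mid (a point): centre of the round black fluted knob on the spindle, 36 mm in diameter, 26 mm high, axis vertical, centre 173 mm above the bench at the start. A steel nut 20 mm in diameter stands above it to 25 mm above this point, a steel collar 22 mm in diameter is 23 to 26 mm below this point and moves with it; all else beneath is lower than 128 mm above the bench.
- knob (a joint): turn of the knob (rad), 0 at the start, grows clockwise seen from above; end of thread at 4.2. It moves spindle and knob down 5.0 mm per rad and stays where it is left. Thread friction 0.45 N m while turning; held still after a turn, a share of it remains, steady (about 0.1) for equal steps of 0.1 to 0.15 rad. Once the foot presses, the moment felt rises by 0.005 to 0.006 N m per newton.
- knob_play (a joint): axial play of the knob on its spindle (m): the knob rides between two springs of 4 N/mm, 0 at rest, positive when the knob is pulled up along the spindle, negative when pushed down. Should stay within 4 mm (16 N) either way.
- spindle: the vertical threaded steel spindle; origin on the axis, 160 mm above the bench at the start. It carries the knob and, at its lower end, a flat foot 24 mm in diameter on a spring. How far the foot was last screwed out is not measured: with the knob at 0 it stands 4 to 11 mm above the top of the loaded die. From first touch it presses harder by about 63 N for each rad of the knob.
- vial_mid (a point): bystander: clear sample vial with a black cap, 25 mm diameter, 57 mm high; point half-way up. Leave alone.
- timer_mid (a point): bystander: small white bench timer with three keys, 70x62x18 mm; point half-way up. Leave alone.
- carton_mid (a point): bystander: small plain white carton, 42x52x59 mm; point half-way up. Leave alone.
Things that resemble listed ones, but are neither listed nor needed, are in the scene too. What is shaped like the die but orange or pink is not meant.

How it is judged:
By the outcome, as a careful person would: the job done as asked, in the order asked, and still so for the second after the job is handed in, with the robot touching nothing.
It also fails if it takes over 72 s, if anything falls off the work surface, if the arm or the gripper's body presses on something with over 40 N, if the wrist force passes 120 N, or if a joint passes its speed limit or range.

### The arm

A 7-joint arm with a two-finger parallel gripper is mounted at the origin on a cart in front of the work surface, level with it; the furniture and walls round the work are solid. World frame = base frame: x ahead of the robot, y to its left, z up, the work surface at z = 0. Lengths are in m, angles in rad, forces in N, time in s.
With the tool pointing down it reaches from about 0.425 to 0.825 m from the base axis. Payload 3.6 kg.
Tool frame: the origin (TCP) lies on the centre line of the jaws, within the pads' length; the fingertips stand 25 mm ahead of it and the grasp point (between the pads) lies 6 mm ahead of it (manip.nose_length is the distance from the TCP to the fingertips, in m); z points along the fingers, y is the direction in which the jaws open and shut (so a half turn about z gives the same grasp; the last joint's range is limited). The gripper opens to 85 mm and grips with 20 to 120 N. Pads are 22 mm wide; open, the fingers measure 114 mm over their backs; the gripper's body (76 mm by 85 mm) begins 54 mm behind the grasp point. The pads swing forward as they close: fully open they stand 13 mm farther back than shut.
Start: joints at [1.153, 0.615, -0.013, 1.423, 0.008, 1.103, -0.04], TCP at [0.248, -0.601, 0.256] pointing down, gripper open.
Joint ranges: [-3.12, 3.12], [-0.3, 2.06], [-1.34, 1.32], [0.26, 2.42], [-1.36, 4.5], [0.01, 1.98], [-2.84, 2.84]. Speed limits (rad/s): [2.79, 2.79, 3.14, 3.14, 3.14, 3.14, 3.14].

### API

Orientations are given as a unit quaternion [w, x, y, z].
In Python, from workcell import manip gives the robot as it stands.
- The arm moves only by the tool step_arm, never from a script. Its argument "rows" is a list that holds one entry, the list of rows, each a list of 7 numbers: the opening, from 0 (shut) to 1 (fully open), then the shift along the tool's x, y, z in m, then the turn, a rotation vector about the tool's x, y, z in degrees. A call has 1 to 12 rows; each row is the pose to reach, as a shift and turn from the pose commanded when the call began, along the tool's axes at that moment; what a row does not reach only later rows make up. A row lasts 1/10 s, in which the tool goes at most 50 mm and 8.59 degrees, less where a joint would pass 70% of its speed; a pose out of reach is approached as far as the arm can. A call with a gripper value outside its range is refused whole. The fingers move at their own pace and stop on an object; "newtons" is the grip in N (left out, the last holds). Time passes only in rows, so rows that repeat a pose let the fingers close. It gives the time, the measured TCP pose, the force and the opening at its end, in the units of the state.
- manip.get_state(): the state, without advancing time (a new reading comes with each control period).
- manip.capture(name): name is "scene" or "top"; returns a dict with "image" (400x640x3 uint8, red, green, blue), "depth" (400x640 float32, m along the optical axis (not along the pixel's ray), 0 where there is no reading), "fovy" (degrees; the focal length in pixels is half the picture's height over the tangent of half this angle, whatever the lens; pixels are square), "cx", "cy" (the principal point, pixels), "R" (3x3) and "t" (3): a world point X has camera coordinates R X + t. Camera axes: x right, y down, z forward; pixel columns grow to the right and rows downward; lengths in m; the calibration is good to about 2 mm. A picture is of the moment at which its call begins.
- manip.sign_off(): hands the job in, once; it reports no verdict.
The state is a dict: "time_s": time; "joint_positions": joint angles; "qvel": joint speeds; "tau": joint torques, N m; "ee_pos": TCP position; "tcp_rot": TCP orientation; "force": force on the tool from outside, world axes, zero at the start; "torque": the same for the moment, N m; "gripper_width": finger opening in m.
Only numpy, scipy, OpenCV 4.12 (cv2) and the standard library are available. Lean on these libraries where they do the work, as an engineer would, in place of code of your own. Each camera call takes 0.05 s, during which the arm holds its last target.

## Working session

There is one attempt and no reset: what is moved stays moved. The work goes in short steps, Python scripts to look and compute and a tool call to move; the robot and the scene stay as the last step left them, time stands still between calls to the robot, and variables do not carry over. Pictures are saved under pics/ and viewed, and the job is handed in when it is done.

Besides the shell and the picture viewer there is one more tool, called after "Request:" in YAML: its name, and indented under it one key for each argument. step_arm: Moves the arm, as the interface text tells. Its arguments: {"type":"object","properties":{"rows":{"type":"array","items":{"type":"array","items":{"type":"array","items":{"type":"number"}}}},"newtons":{"type":"number"}},"required":["rows"]}

```bash
mkdir -p pics; ls; python3 - <<'E'
from workcell import manip
import cv2,numpy as np
print(manip.get_state(), manip.nose_length)
for n in("scene","top"):
    c=manip.capture(n)
    cv2.imwrite(f"pics/{n}0.png",c["image"][:,:,::-1])
    np.savez(f"pics/{n}0.npz",**c)
    print(n,c["fovy"],c["cx"],c["cy"],c["R"],c["t"],-c["R"].T@c["t"])
E
```

```text
pics
{'time_s': 0.0, 'joint_positions': array([ 1.15347342,  0.61593103, -0.01263289,  1.42493927,  0.00809903,
        1.10337054, -0.04037952]), 'qvel': array([-0.00124052,  0.00112282, -0.00204013, -0.00032378, -0.00037437,
        0.00265004, -0.0011252 ]), 'tau': array([ 2.51902575e-04, -4.69218636e+01,  2.59019695e-01, -1.71035671e+01,
        9.87056148e-03,  9.59729310e-03, -1.47954233e-05]), 'ee_pos': array([ 0.2473641 , -0.60032361,  0.25511696]), 'tcp_rot': array([-1.27161063e-03,  9.80957288e-01,  1.94219234e-01, -2.65789097e-04]), 'force': array([-0.06936904,  0.12759219,  0.43109768]), 'torque': array([-0.0378546 , -0.03119383,  0.01657924]), 'gripper_width': 0.08522215405914034} 0.025
scene 52.48682350397836 313.8940200847758 197.6361205769843 [[ 0.70585201 -0.70811604 -0.01856365]
 [-0.48503888 -0.46405693 -0.74120743]
 [ 0.51624628  0.53218685 -0.67101933]] [-0.40035329  0.32111927  1.12174157] [-0.1407494  -0.73145507  0.98329425]
top 48.549182729723626 326.373550348478 200.45504654948277 [[ 0.01412529 -0.99980385 -0.01388286]
 [-0.99338744 -0.01244983 -0.11413322]
 [ 0.11393799  0.01540323 -0.99336845]] [-0.03226291  0.51953776  1.3433623 ] [ 0.36349801 -0.04648054  1.39330234]
```

View pics/scene0.png

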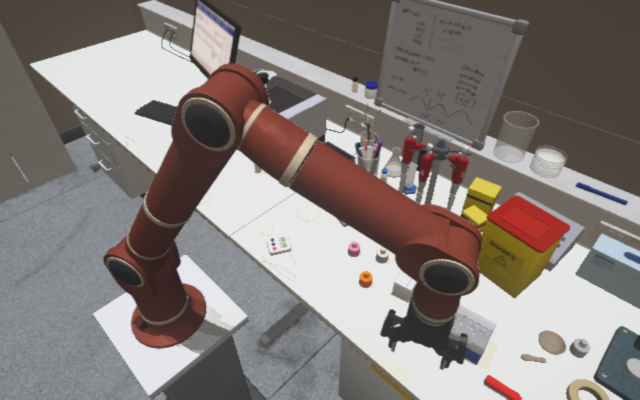

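View pics/top0.png

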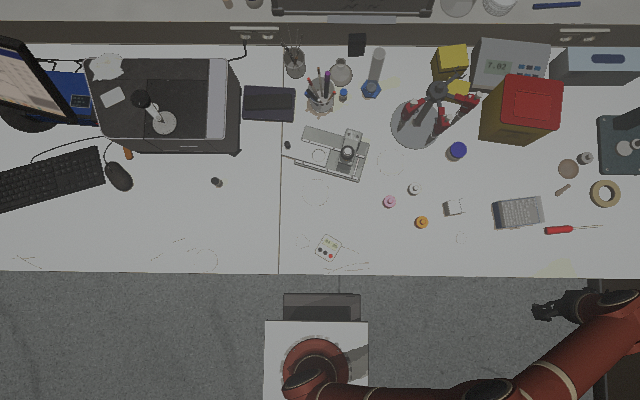

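```bash
cat > h.py <<'E'
import numpy as np,cv2
from workcell import manip
def f(c): return 200/np.tan(np.radians(float(c["fovy"]))/2)
def ray(c,u,v,z):
    d=np.array([(u-c["cx"])/f(c),(v-c["cy"])/f(c),1.0]); o=-c["R"].T@c["t"]; w=c["R"].T@d
    return o+w*(z-o[2])/w[2]
def proj(c,X):
    p=c["R"]@np.asarray(X,float)+c["t"]; return p[0]/p[2]*f(c)+c["cx"],p[1]/p[2]*f(c)+c["cy"]
def pts(c):
    v,u=np.mgrid[0:400,0:640]; z=c["depth"]
    P=np.stack([(u-c["cx"])/f(c)*z,(v-c["cy"])/f(c)*z,z],-1)
    return (P-c["t"])@c["R"]
def crop(c,x0,y0,x1,y1,s,name):
    im=c["image"][y0:y1,x0:x1,::-1]; cv2.imwrite(name,cv2.resize(im,None,fx=s,fy=s,interpolation=cv2.INTER_CUBIC))
def cap(n,name):
    c=manip.capture(n); np.savez(f"pics/{name}.npz",**c); return c
E
python3 - <<'E'
from h import *
t=dict(np.load("pics/top0.npz")); s=dict(np.load("pics/scene0.npz"))
crop(t,275,115,475,255,4,"pics/topcrop.png")
crop(s,320,130,520,280,4,"pics/scenecrop.png")
a=t["image"][130:180,550:630,::-1];b=s["image"][320:380,530:610,::-1]
cv2.imwrite("pics/far.png",np.vstack([cv2.resize(a,(480,300)),cv2.resize(b,(400,300))[:, :].copy() if 0 else cv2.resize(b,(480,300))]))
P=pts(t)
for u,v in[(414,189),(586,157),(349,152),(340,160),(318,155),(304,147),(288,145)]: print(u,v,P[v,u],ray(t,u,v,0.03))
E
```

```text
414 189 [ 0.55737492 -0.29405711  0.04100485] [ 0.55895267 -0.29607187  0.03      ]
586 157 [ 0.66395268 -0.82475588  0.03803947] [ 0.66573499 -0.82937264  0.03      ]
349 152 [ 0.36349801 -0.04648054  1.39330234] [ 0.67348663 -0.09404478  0.03      ]
340 160 [ 0.62874761 -0.06483082  0.12084982] [ 0.64768575 -0.06614098  0.03      ]
318 155 [0.66627724 0.00347982 0.01435808] [0.66284269 0.0029131  0.03      ]
304 147 [0.68912395 0.04764998 0.02503371] [0.68794206 0.04730832 0.03      ]
288 145 [0.68737688 0.09496087 0.05656857] [0.69381421 0.09777212 0.03      ]
```

View pics/topcrop.png

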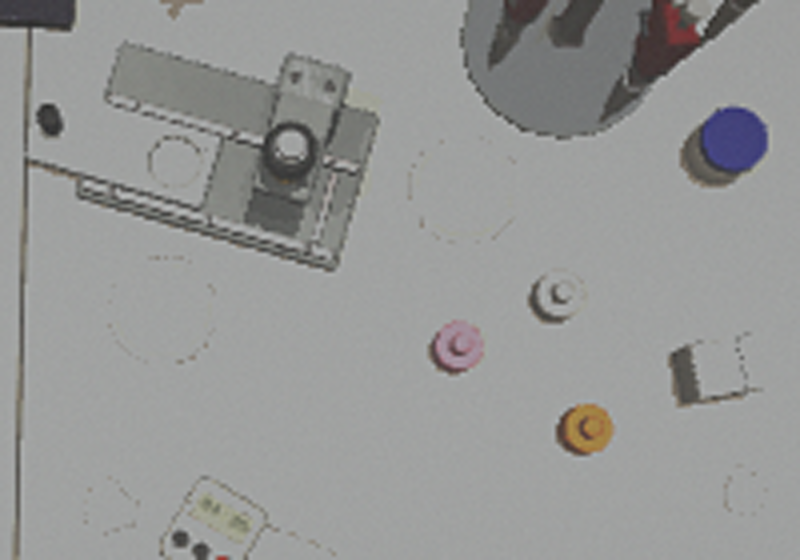

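View pics/far.png

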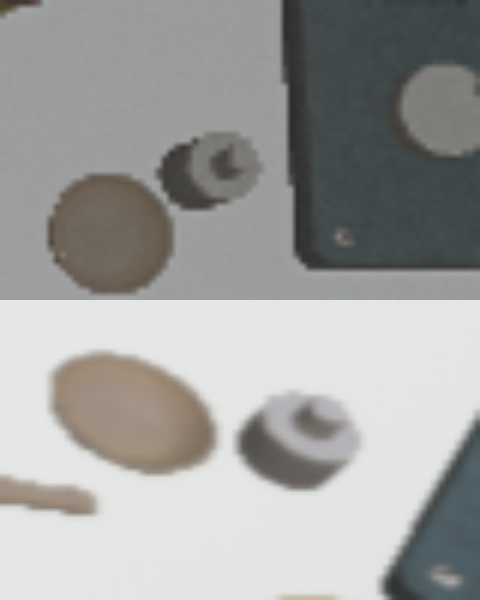

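View pics/scenecrop.png

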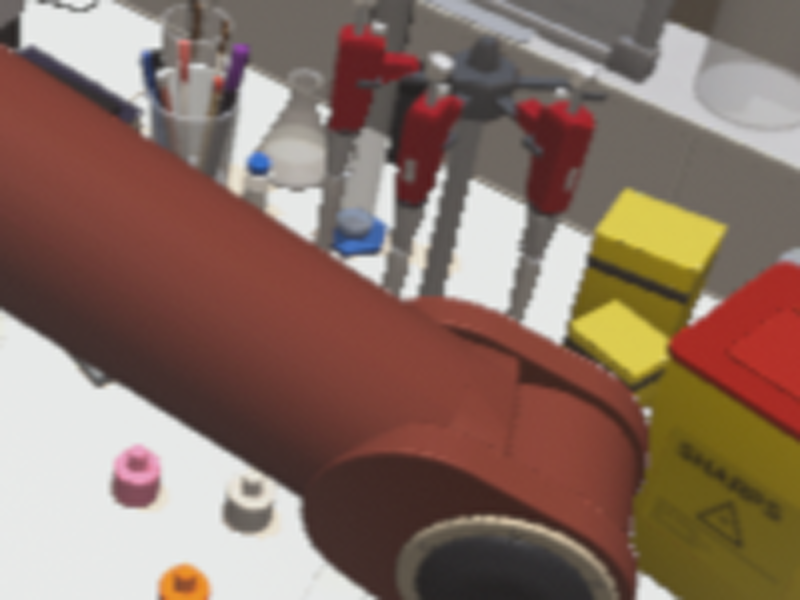

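```bash
python3 - <<'E'
from h import *
t=dict(np.load("pics/top0.npz")); s=dict(np.load("pics/scene0.npz"))
L=[(t,414,189),(t,586,157),(s,382,256),(s,581,347)]
T=[]
for c,u,v in L:
    a=c["image"][v-14:v+14,u-14:u+14,::-1]; T.append(cv2.resize(a,(390,290),interpolation=cv2.INTER_NEAREST))
cv2.imwrite("pics/cand.png",np.vstack([np.hstack(T[:2]),np.hstack(T[2:])]))
P=pts(t)
for c,u,v in L:
    print((pts(c)[v-9:v+10:2,u-9:u+10:2,2]*1000).astype(int))
    print(c["image"][v-6:v+8:3,u-6:u+8:3].reshape(-1,3).tolist())
E
```

```text
[[   1    0    1    0    0   -3    4   -1   -1    0]
 [   3    1    2    1   -1   -1   -3   -2   -2    0]
 [   0    0   -2   29   26   29   30    0   -3    7]
 [  -2   -9   29   28   26   44   42   27   -3    5]
 [  -2    2   33   31   37   50   46   29   -6   -3]
 [   0    3   29   29   31   40   32   33    2   -1]
 [  -1   -3   13   30   32   28   29   28   -1    0]
 [   0    0    0   11   19   32   -5    0   -3    0]
 [  -4   -3   -1    2    1   -1   -2    1   -1    1]
 [1393 1393   -2   -1   -8    1    2   -5    2   -1]]
[[161, 163, 162], [153, 152, 150], [160, 162, 161], [158, 160, 158], [160, 160, 162], [101, 94, 84], [162, 164, 163], [132, 131, 127], [152, 150, 146], [161, 163, 157], [74, 73, 70], [163, 166, 164], [98, 95, 89], [136, 137, 134], [153, 152, 149], [93, 87, 82], [158, 155, 150], [163, 165, 164], [163, 165, 164], [161, 162, 155], [162, 165, 164], [119, 113, 103], [103, 97, 91], [160, 163, 162], [159, 161, 160]]
[[-3  0 -4  0 -3  1  0  0  5 -1]
 [ 0 -4  0 -7  1  0 -1 -5  0 -2]
 [-7 -5 -2  1 29 25 30 -5 -3 -5]
 [-1  2 21 28 29 32 48 45 -8  0]
 [ 2 16 30 31 30 43 46 4
[... 1474 characters left out ...]
 34 32 48 46 45  0  3]
 [26 32 32 32 44 50 50 49  1  6]
 [24 32 31 31 36 40 46 46 31  4]
 [23 33 31 33 35 36 38 28 32  1]
 [16 23 30 31 29 31 33 33 32  0]
 [11 19 24 31 29 34 29 32 33  1]
 [11 13 19 22 26 29 31 31  0  0]
 [ 3  6 11 12 19 22 20 -4  0  0]
 [ 1  0  5  9  7 10  0  0  0  3]]
[[179, 178, 181], [178, 177, 181], [123, 119, 117], [181, 180, 184], [212, 214, 215], [176, 174, 175], [156, 155, 156], [103, 99, 94], [131, 127, 123], [163, 160, 159], [130, 125, 120], [181, 180, 183], [152, 148, 146], [129, 124, 120], [180, 179, 183], [93, 89, 85], [126, 122, 118], [176, 175, 178], [178, 178, 181], [181, 179, 183], [95, 90, 86], [98, 94, 89], [103, 98, 93], [109, 104, 100], [190, 192, 189]]
```

View pics/cand.png

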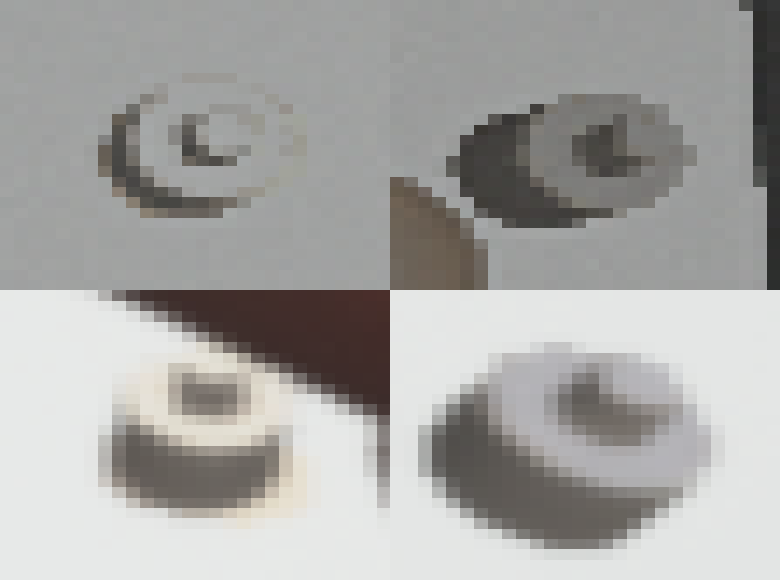

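```bash
python3 - <<'E'
from h import *
t=dict(np.load("pics/top0.npz")); s=dict(np.load("pics/scene0.npz"))
for c,u,v in [(t,414,189),(t,586,157),(t,389,201),(t,421,222),(s,382,256),(s,581,347),(s,354,249),(s,366,279)]:
    P=pts(c); Q=P[v-14:v+15,u-14:u+15].reshape(-1,3)
    m=(Q[:,2]>.024)&(Q[:,2]<.038)
    Q=Q[m]
    # keep the barrel top only
    w,_=np.linalg.eigh(np.cov(Q[:,:2].T)); A=Q[:,2].size
    ctr=np.median(Q[:,:2],0); z=np.mean((c["R"]@np.r_[ctr,.034]+c["t"])[2])
    print(u,v,len(Q),Q.mean(0),"extent",np.ptp(Q[:,:2],axis=0), "top h",np.sort(P[v-12:v+12,u-12:u+12,2].ravel())[-8:].round(3), "colour", np.median(c["image"][v-14:v+15,u-14:u+15].reshape(-1,3)[m],0))
T=[]
for c,u,v in [(t,217,182),(t,288,145),(t,457,150),(t,340,68)]:
    a=c["image"][v-16:v+16,u-16:u+16,::-1]; T.append(cv2.resize(a,(390,290),interpolation=cv2.INTER_CUBIC))
cv2.imwrite("pics/oth.png",np.vstack([np.hstack(T[:2]),np.hstack(T[2:])]))
E
```

```text
414 189 91 [ 0.5608721  -0.29725916  0.02970211] extent [0.03466267 0.03520603] top h [0.049 0.049 0.049 0.05  0.051 1.393 1.393 1.393] colour [160. 162. 161.]
586 157 91 [ 0.66339097 -0.82884476  0.02945032] extent [0.05162444 0.04648769] top h [0.047 0.048 0.048 0.049 0.049 0.05  0.052 1.393] colour [122. 121. 118.]
389 201 90 [ 0.51976672 -0.21977122  0.02987758] extent [0.03394147 0.03417633] top h [0.048 0.049 0.05  0.05  0.05  0.05  1.393 1.393] colour [161. 140. 152.]
421 222 93 [ 0.45787935 -0.31794295  0.03010956] extent [0.03449944 0.03545348] top h [0.049 0.05  0.05  0.05  0.051 1.393 1.393 1.393] colour [161. 129.  69.]
382 256 86 [ 0.55642894 -0.30153192  0.03040064] extent [0.03848732 0.03704954] top h [0.572 0.573 0.573 0.574 0.574 0.983 0.983 0.983] colour [218.  211.5 198.5]
581 347 164 [ 0.65843015 -0.83335541  0.03125785] extent [0.03750196 0.03579362] top h [0.05  0.05  0.05  0.051 0.051 0.052 0.983 0.983] colour [175.  173.5 174.5]
354 249 84 [ 0.51438438 -0.22431616  0.03066029] extent [0.03885258 0.03763921] top h [0.049 0.049 0.049 0.049 0.05  0.05  0.983 0.983] colour [221.5 149.  176.5]
366 279 98 [ 0.45240609 -0.32272924  0.03055662] extent [0.03604718 0.03706509] top h [0.048 0.049 0.049 0.049 0.05  0.05  0.983 0.983] colour [226.5 140.   46. ]
```

View pics/oth.png

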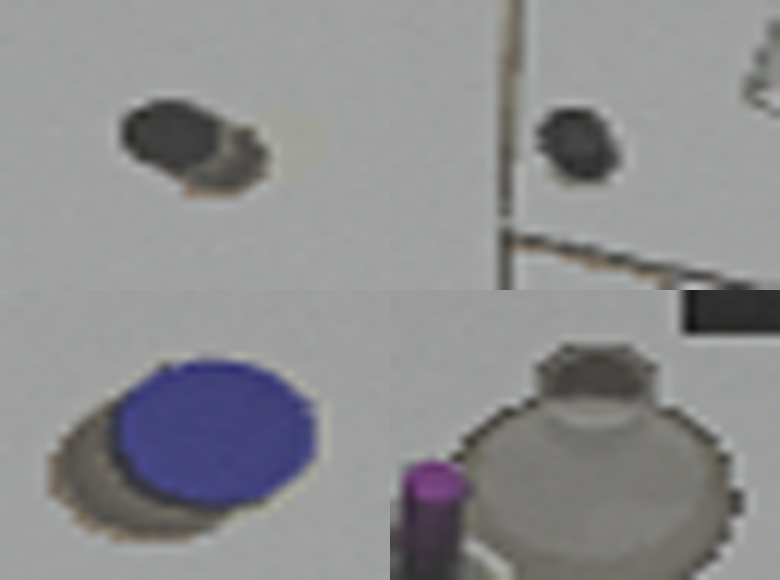

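```bash
cat >> h.py <<'E'
def blob(c,u,v,r,test):
    im=c["image"].astype(int)[v-r:v+r+1,u-r:u+r+1]; m=test(im).astype(np.uint8)
    n,l,st,ce=cv2.connectedComponentsWithStats(m)
    k=min(range(1,n),key=lambda i:np.hypot(*(ce[i]-r))-0.3*np.sqrt(st[i,4]))
    return ce[k]+[u-r,v-r],st[k],l==k
E
python3 - <<'E'
from h import *
t=dict(np.load("pics/top0.npz"))
for nm,u0,v0,u1,v1 in[("pk",305,138,345,172),("post",278,136,298,156),("knob",335,135,365,175)]:
    im=t["image"][v0:v1,u0:u1,::-1]
    cv2.imwrite(f"pics/{nm}.png",cv2.resize(im,None,fx=14,fy=14,interpolation=cv2.INTER_NEAREST))
P=pts(t)
np.set_printoptions(linewidth=220)
print((P[138:172:1,335:362,2]*1000).astype(int))
g=t["image"].mean(2).astype(int)
print(g[136:156,278:298])
c,st,l=blob(t,288,145,9,lambda i:i.mean(2)<110); print(c,st,ray(t,*c,.064))
E
```

```text
[[  11   13   11   14   13   14   13   13   15  120  124  116  124  116  122  125  124  123  122  122  123  124  119  117  119  117    0]
 [  16   10    8   12   17   14   15   11    8  115  123  117  120  118  120  121  115  118  122  115  117  125  120  119  125  118    4]
 [  16   10   16   15   14   16   11   11   11  122  122  118  122  121  123  121  121  118  124  120  117  122  123  121  121  115   -2]
 [  11   13   10   17   11   18   12   14   17  122  125  118  124  119  116  119  120  128  121  117  120  122  118  120  123  104    6]
 [  13    9   10   11   11    9   16   11  114  122  120  125  119  120  119  117  123  124  119  121  118  121  115  115  114   11   10]
 [  11   11   11    8   12   15   15   12  115  120  120  118  120  120  120  119  119  117  121  120  120  120  122  119  109   17   13]
 [  12   10   12   12   10   16   14   13  116  123  122  119  121  120  121  124  120  121  118  122  120  119  117  115   89   20   14]
 [  11    6   17   17   12   10   12   14  116  120  121  124  183  119  119  119  120  120  122  123  124  121  120   86   51   10   
[... 4633 characters left out ...]
6  87 166 161 160 159 159 160 158 159]
 [159 161 155  85 165 160 163 160 129 132 131 134 160 161 161 160 160 160 159 160]
 [160 162 156  86 164 162 161 161 162 162 162 163 161 160 158 158 161 157 160 162]
 [161 161 156 101 164 161 159 160 160 159 159 159 159 161 159 158 160 159 160 160]
 [160 160 156  96 163 161 162 160 160 161 160 162 159 160 160 161 160 160 160 158]
 [159 161 160 136 162 163 161 160 161 159 161 159 161 160 159 159 160 159 161 159]
 [161 161 156  90 141 163 162 164 161 163 162 159 160 160 161 159 160 159 157 160]
 [160 163 156  64  95  72  92 136 139 165 161 164 162 161 159 160 160 160 160 161]]
[287.04651163 144.51162791] [ 5  5  7  8 43] [0.68707356 0.0971381  0.064     ]
```

View pics/knob.png

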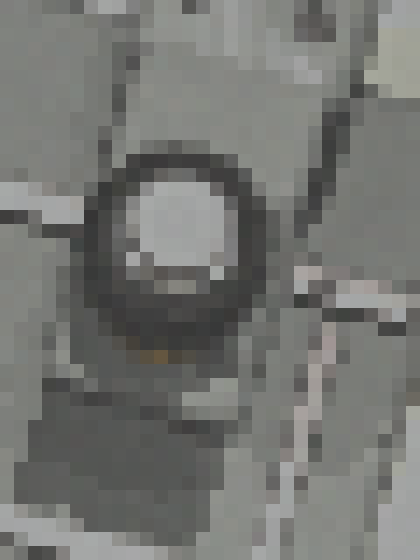

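View pics/pk.png

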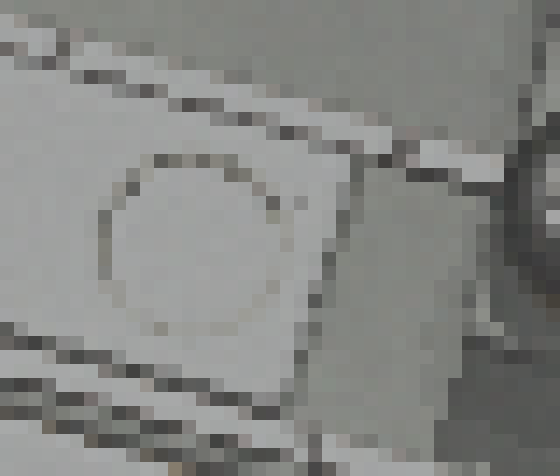

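```bash
python3 - <<'E'
from h import *
t=dict(np.load("pics/top0.npz"))
P=pts(t); sub=(slice(138,172),slice(335,362))
Z=P[...,2]
m=(Z>.19)&(Z<.21); m[:138]=0;m[175:]=0;m[:,:335]=0;m[:,365:]=0
print("nut",P[m][:,:2].mean(0), (np.argwhere(m).min(0)+np.argwhere(m).max(0))/2, np.argwhere(m).mean(0))
m=(Z>.178)&(Z<.189); m[:138]=0;m[175:]=0;m[:,:335]=0;m[:,365:]=0
a=np.argwhere(m|((Z>.189)&(Z<.21)))
a=a[(a[:,0]>138)&(a[:,0]<175)&(a[:,1]>335)&(a[:,1]<365)]
(cx,cy),r=cv2.minEnclosingCircle(a[:,::-1].astype(np.float32)); print("knob top circ",cx,cy,r, ray(t,cx,cy,.186))
# ellipse fit on top-face edge pixels
hull=cv2.fitEllipse(cv2.convexHull(a[:,::-1].astype(np.float32))); print(hull,ray(t,*hull[0],.186))
n=ray(t,347.2,150.4,.198); print("nut ray",n)
g=t["image"].mean(2)
# pocket rim: dark pixels in annulus
u0,v0=318.5,155
vv,uu=np.mgrid[0:400,0:640]; 
for it in range(4):
    d=np.hypot(uu-u0,vv-v0); k=(d>4.8)&(d<8)&(g<148); q=np.argwhere(k)[:,::-1].astype(np.float32)
    A=np.c_[2*q,np.ones(len(q))]; w=150-g[k]; 
    sol=np.linalg.lstsq(A,(q**2).sum(1),rcond=None)[0]; u0,v0=sol[:2]
print("pocket",u0,v0,len(q),np.sqrt(sol[2]+u0**2+v0**2),ray(t,u0,v0,.026))
post=ray(t,287.2,144.5,.064)
pk=ray(t,u0,v0,.026); ax=ray(t,hull[0][0],hull[0][1],.186)
for a_,b_ in((post,ax),(pk,ax),(post,pk)):
    d=(a_-b_)[:2]; print(np.hypot(*d),np.degrees(np.arctan2(-d[0],d[1])))
# press edges: base-front/rail lines yaw through minAreaRect of z 8..18 region?
m=((Z>.005)&(Z<.035)); m[:110]=0;m[190:]=0;m[:,:290]=0;m[:,375:]=0
n_,l,st,ce=cv2.connectedComponentsWithStats(m.astype(np.uint8)); k=1+np.argmax(st[1:,4])
q=P[l==k][:,:2].astype(np.float32); print(cv2.minAreaRect(q))
E
```

```text
nut [ 0.63951028 -0.08326765] [151. 347.] [150.65853659 347.19512195]
knob top circ 347.29998779296875 151.6999969482422 6.706811904907227 [ 0.63881174 -0.08388285  0.186     ]
((347.3063049316406, 151.59963989257812), (12.907761573791504, 12.975142478942871), 87.18759155273438) [ 0.63909571 -0.08389788  0.186     ]
nut ray [ 0.63971284 -0.08320475  0.198     ]
pocket 318.18482838411023 155.07872055290224 23 6.334952644107674 [0.66347555 0.00247311 0.026     ]
0.18684171069602837 -14.892439415285887
0.08974588490926565 -15.762720339237687
0.09711574529402144 -14.088206354599004
((0.6769514083862305, -0.024052277207374573), (0.24629093706607819, 0.13449448347091675), 73.58792877197266)
```

```bash
python3 - <<'E'
from h import *
t=dict(np.load("pics/top0.npz"))
g=cv2.cvtColor(t["image"],cv2.COLOR_RGB2GRAY)[110:190,290:375]
l=cv2.createLineSegmentDetector().detect(cv2.resize(g,None,fx=2,fy=2,interpolation=cv2.INTER_CUBIC))[0][:,0]
for a in l:
    L=np.hypot(a[2]-a[0],a[3]-a[1])/2
    if L>18:
        p=[(a[0]+.5)/2-.5+290,(a[1]+.5)/2-.5+110,(a[2]+.5)/2-.5+290,(a[3]+.5)/2-.5+110]
        A=ray(t,*p[:2],.02);B=ray(t,*p[2:],.02);d=(B-A)[:2]; d=d if d[1]>0 else -d
        print(np.round(p,1),round(L,1),np.round(np.degrees(np.arctan2(-d[0],d[1])),2))
E
```

```text
[324.9 168.  305.  162.2] 20.8 -15.74
[357.1 182.6 318.4 171.3] 40.4 -15.72
[289.9 156.2 324.5 166.1] 36.0 -15.56
[332.5 146.6 310.6 140.3] 22.8 -15.81
```

```bash
cat >> h.py <<'E'
from scipy.spatial.transform import Rotation as Ro
def tool(): 
    s=manip.get_state(); q=s["tcp_rot"]; return s,Ro.from_quat([q[1],q[2],q[3],q[0]])
def go(x,y,z,yawY):
    "shift and rotvec(deg) in tool axes to TCP x,y,z with the jaw axis (tool y) at yaw, pointing down"
    s,R=tool(); a=np.radians(yawY); ya=np.array([np.cos(a),np.sin(a),0]); za=np.array([0,0,-1.]); xa=np.cross(ya,za)
    T=Ro.from_matrix(np.c_[xa,ya,za]); d=R.inv().apply(np.array([x,y,z])-s["ee_pos"]); r=(R.inv()*T).as_rotvec(degrees=True)
    print("shift",d.round(4),"rot",r.round(2))
def st():
    s,R=tool(); y=R.as_matrix()[:,1]; print("t",round(s["time_s"],2),"p",s["ee_pos"].round(4),"yawY",round(np.degrees(np.arctan2(y[1],y[0])),2),"tilt z",R.as_matrix()[:,2].round(4),"F",s["force"].round(2),"M",s["torque"].round(3),"w",round(s["gripper_width"],4),"q",s["joint_positions"].round(3))
E
python3 -c "
from h import *
st(); go(.561,-.298,.15,-118)"
```

```text
t 0.1 p [ 0.2474 -0.6004  0.2552] yawY -67.61 tilt z [-9.0e-04  2.2e-03 -1.0e+00] F [-1.22 -0.06  0.34] M [-0.025  0.024  0.005] w 0.0854 q [ 1.154  0.616 -0.013  1.425  0.008  1.103 -0.04 ]
shift [ 0.4052 -0.1599  0.1056] rot [-0.12  0.06 50.39]
```

Request:
step_arm:
  rows:
    - [[1, 0.405, -0.16, 0.105, 0, 0, 50.4], [1, 0.405, -0.16, 0.105, 0, 0, 50.4], [1, 0.405, -0.16, 0.105, 0, 0, 50.4], [1, 0.405, -0.16, 0.105, 0, 0, 50.4], [1, 0.405, -0.16, 0.105, 0, 0, 50.4], [1, 0.405, -0.16, 0.105, 0, 0, 50.4], [1, 0.405, -0.16, 0.105, 0, 0, 50.4], [1, 0.405, -0.16, 0.105, 0, 0, 50.4], [1, 0.405, -0.16, 0.105, 0, 0, 50.4], [1, 0.405, -0.16, 0.105, 0, 0, 50.4], [1, 0.405, -0.16, 0.105, 0, 0, 50.4]]
  newtons: 30

```text
time_s: 1.2
ee_pos: [0.5619, -0.2965, 0.1501]
tcp_rot: [-0.0, 0.971, -0.24, -0.001]
force: [-0.8, -0.9, -0.2]
gripper_width: 0.0853
```

```bash
python3 - <<'E'
from h import *
st()
t=cap("top","top1"); s=cap("scene","scene1")
cv2.imwrite("pics/s1.png",s["image"][:,:,::-1]); crop(t,275,115,475,255,4,"pics/t1.png")
E
```

```text
t 1.2 p [ 0.5619 -0.2965  0.1501] yawY -117.76 tilt z [-0.0017  0.0014 -1.    ] F [-0.79 -0.95 -0.17] M [-0.073  0.02   0.058] w 0.0853 q [ 0.326  0.71   0.215  1.591 -0.185  0.862 -1.444]
```

View pics/s1.png

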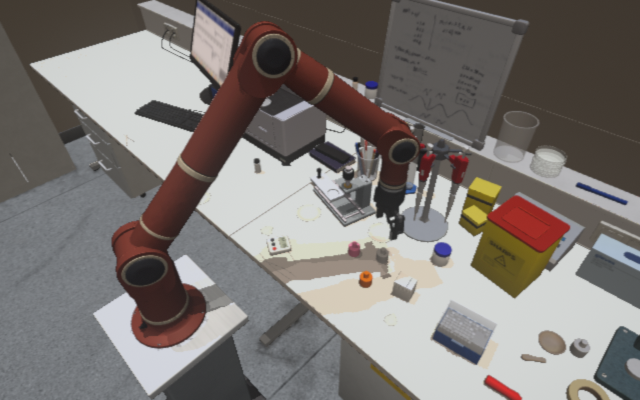

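View pics/t1.png

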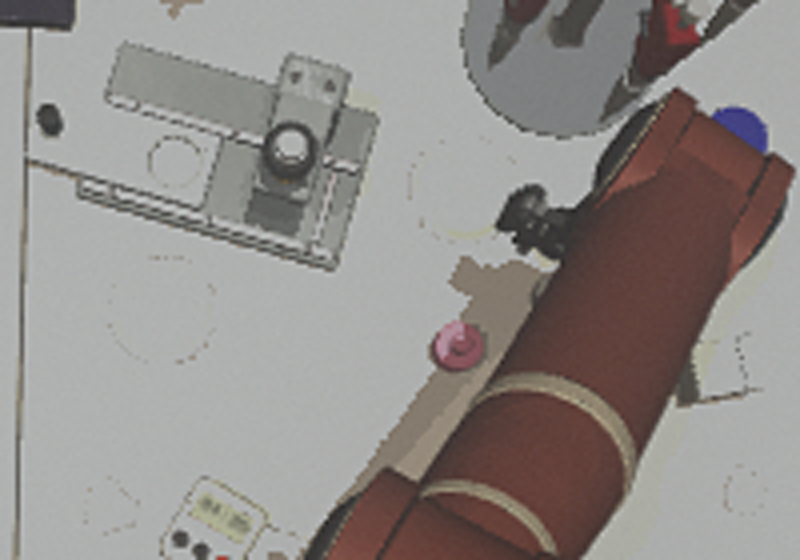

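```bash
python3 - <<'E'
from h import *
s=dict(np.load("pics/scene1.npz"))
crop(s,310,150,430,300,4,"pics/s1c.png")
go(.561,-.298,.035,-118)
E
```

```text
shift [-1.000e-04 -2.800e-03  1.163e-01] rot [ 0.1   0.03 -0.13]
```

View pics/s1c.png

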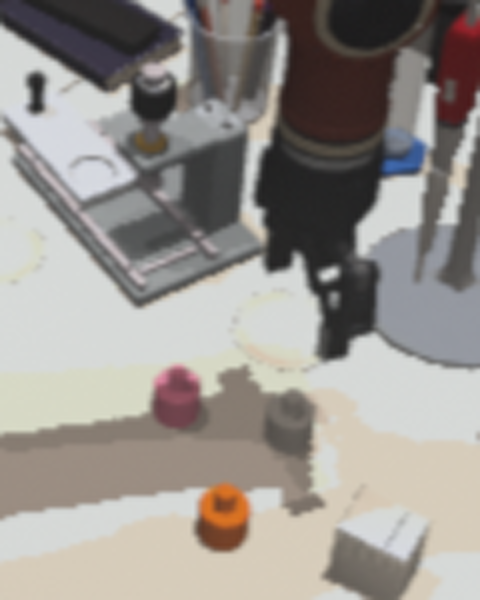

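Request:
step_arm:
  rows:
    - [[1, 0, -0.003, 0.04, 0, 0, 0], [1, 0, -0.003, 0.08, 0, 0, 0], [1, 0, -0.003, 0.105, 0, 0, 0], [1, 0, -0.003, 0.115, 0, 0, 0], [1, 0, -0.003, 0.115, 0, 0, 0]]

```text
time_s: 1.8
ee_pos: [0.5609, -0.2975, 0.0355]
tcp_rot: [0.0, 0.97, -0.243, -0.001]
force: [0.4, -0.4, -0.1]
gripper_width: 0.0855
```

```bash
python3 - <<'E'
from h import *
st()
s=cap("scene","scene2")
crop(s,340,200,440,290,8,"pics/s2.png")
E
```

```text
t 1.8 p [ 0.5609 -0.2975  0.0355] yawY -118.16 tilt z [-2.5e-03  3.0e-04 -1.0e+00] F [ 0.43 -0.43 -0.14] M [-0.025 -0.035  0.06 ] w 0.0855 q [ 0.351  0.863  0.176  1.658 -0.222  0.643 -1.418]
```

View pics/s2.png

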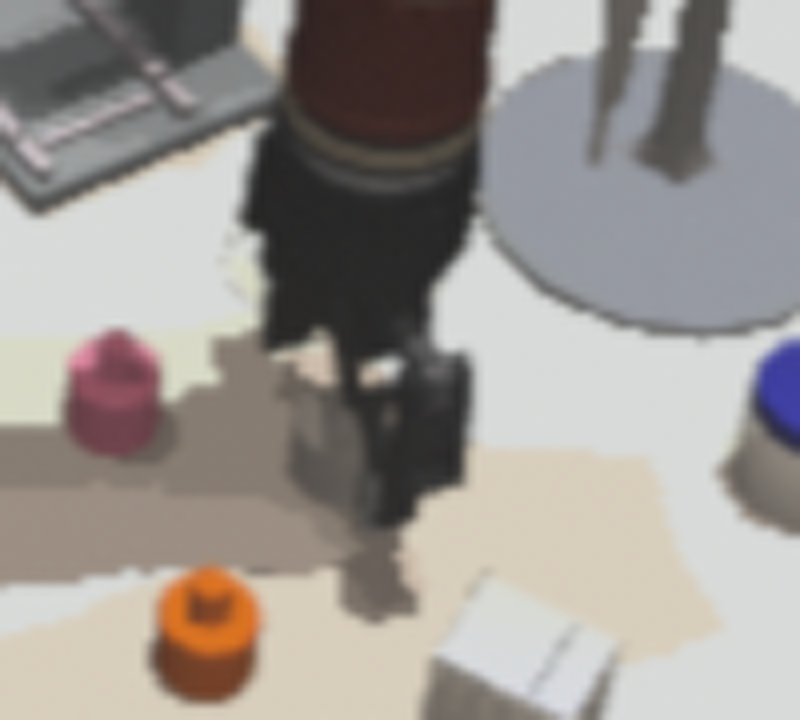

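Request:
step_arm:
  rows:
    - [[0, 0, 0, 0, 0, 0, 0], [0, 0, 0, 0, 0, 0, 0], [0, 0, 0, 0, 0, 0, 0], [0, 0, 0, 0, 0, 0, 0], [0, 0, 0, 0, 0, 0, 0], [0, 0, 0, 0, 0, 0, 0], [0, 0, 0, 0, 0, 0, 0], [0, 0, 0, 0, 0, 0, 0]]
  newtons: 20

```text
time_s: 2.65
ee_pos: [0.563, -0.2969, 0.0376]
tcp_rot: [0.0, 0.97, -0.242, 0.001]
force: [-1.4, -0.1, 6.4]
gripper_width: 0.0345
```

```bash
python3 - <<'E'
from h import *
st()
s=cap("scene","scene3")
crop(s,340,200,440,290,8,"pics/s3.png")
E
```

```text
t 2.65 p [ 0.563  -0.2969  0.0376] yawY -118.03 tilt z [ 0.0016 -0.0014 -1.    ] F [-1.45 -0.1   6.45] M [-0.068  0.292 -0.008] w 0.0345 q [ 0.349  0.86   0.176  1.656 -0.222  0.643 -1.418]
```

View pics/s3.png

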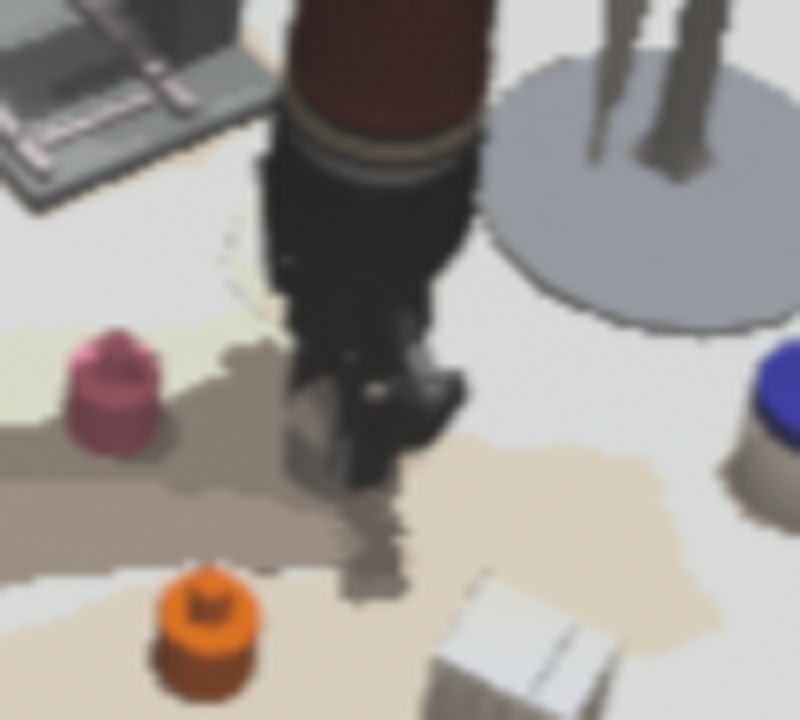

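Request:
step_arm:
  rows:
    - [[1, 0, 0, 0, 0, 0, 0], [1, 0, 0, 0, 0, 0, 0], [1, 0, 0, 0, 0, 0, 0], [1, 0, 0, 0, 0, 0, 0]]

```text
time_s: 3.1
ee_pos: [0.5625, -0.2958, 0.036]
tcp_rot: [-0.0, 0.97, -0.242, -0.0]
force: [0.1, 0.9, 0.6]
gripper_width: 0.0854
```

```bash
python3 - <<'E'
from h import *
st()
t=cap("top","top4")
s=cap("scene","scene4")
a=cv2.resize(s["image"][210:280,340:420,::-1],(400,350),interpolation=cv2.INTER_CUBIC)
b=cv2.resize(t["image"][155:225,380:460,::-1],(400,350),interpolation=cv2.INTER_CUBIC)
cv2.imwrite("pics/s4.png",np.hstack([a,b])); go(.561,-.2975,.036,-28)
E
```

```text
t 3.1 p [ 0.5625 -0.2958  0.036 ] yawY -117.99 tilt z [-4.e-04  5.e-04 -1.e+00] F [0.1  0.94 0.59] M [-0.003  0.028 -0.026] w 0.0854 q [ 0.348  0.862  0.175  1.657 -0.222  0.643 -1.418]
shift [-0.0005  0.0021  0.0001] rot [-3.e-02  1.e-02 -9.e+01]
```

View pics/s4.png

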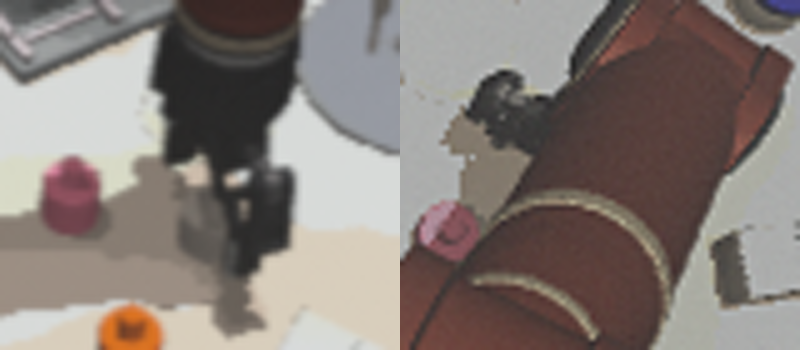

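```bash
python3 - <<'E'
from h import *
s=dict(np.load("pics/scene4.npz")); s0=dict(np.load("pics/scene1.npz"))
st()
S,R=tool(); p=S["ee_pos"]; M=R.as_matrix()
im=s["image"][:,:,::-1].copy()
im=cv2.resize(im[200:290,340:430],None,fx=6.6,fy=6.6,interpolation=cv2.INTER_CUBIC)
def put(X,col):
    u,v=proj(s,X); print(np.round([u,v],1)); cv2.circle(im,(int((u-340+.5)*6.6),int((v-200+.5)*6.6)),3,col,-1)
tip=p+M[:,2]*.025
for y in(-.0425,0,.0425): put(tip+M[:,1]*y,(0,255,0))
for x in(-.011,.011):
  for y in(-.0425,.0425): put(tip+M[:,1]*y+M[:,0]*x,(255,255,0))
put([p[0],p[1],.048],(0,0,255)); put([p[0],p[1],0.0],(0,0,255))
cv2.imwrite("pics/s4b.png",im)
E
```

```text
t 3.2 p [ 0.5625 -0.2959  0.0361] yawY -118.0 tilt z [-3.e-04  3.e-04 -1.e+00] F [0.47 0.83 0.52] M [-0.036  0.097 -0.043] w 0.0853 q [ 0.348  0.862  0.175  1.657 -0.222  0.643 -1.418]
[375.3 245.4]
[380.9 255.3]
[386.7 265.8]
[372.1 246.2]
[383.4 266.7]
[378.6 244.6]
[390.1 264.9]
[382.  247.4]
[380.6 257.7]
```

View pics/s4b.png

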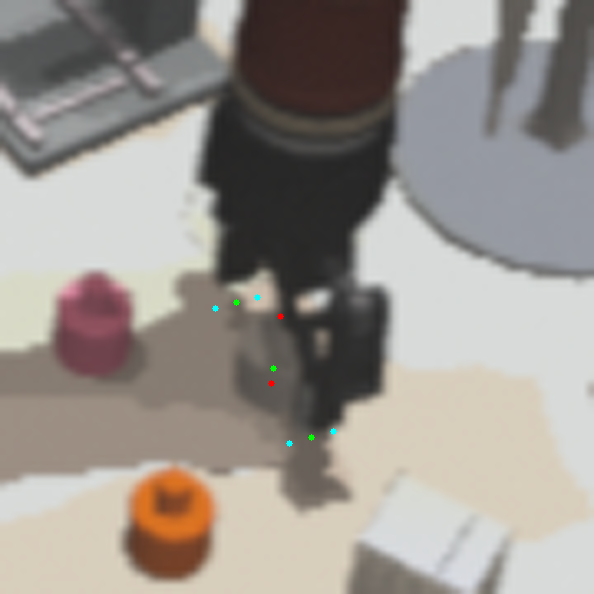

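Request:
step_arm:
  rows:
    - [[1, 0, 0, 0, 0, 0, -90], [1, 0, 0, 0, 0, 0, -90], [1, 0, 0, 0, 0, 0, -90], [1, 0, 0, 0, 0, 0, -90], [1, 0, 0, 0, 0, 0, -90], [1, 0, 0, 0, 0, 0, -90], [1, 0, 0, 0, 0, 0, -90], [1, 0, 0, 0, 0, 0, -90], [1, 0, 0, 0, 0, 0, -90], [1, 0, 0, 0, 0, 0, -90], [1, 0, 0, 0, 0, 0, -90], [1, 0, 0, 0, 0, 0, -90]]

```text
time_s: 4.4
ee_pos: [0.5622, -0.2965, 0.0361]
tcp_rot: [-0.0, 0.857, 0.515, -0.0]
force: [0.2, 0.0, -0.3]
gripper_width: 0.0854
```

```bash
python3 - <<'E'
from h import *
st()
s=cap("scene","scene5")
crop(s,340,200,430,290,6.6,"pics/s5.png")
E
```

```text
t 4.4 p [ 0.5622 -0.2965  0.0361] yawY -28.06 tilt z [-3.e-04  3.e-04 -1.e+00] F [ 0.19  0.02 -0.27] M [-0.019  0.008  0.024] w 0.0854 q [ 0.59   0.866 -0.24   1.649  0.298  0.664 -0.294]
```

View pics/s5.png

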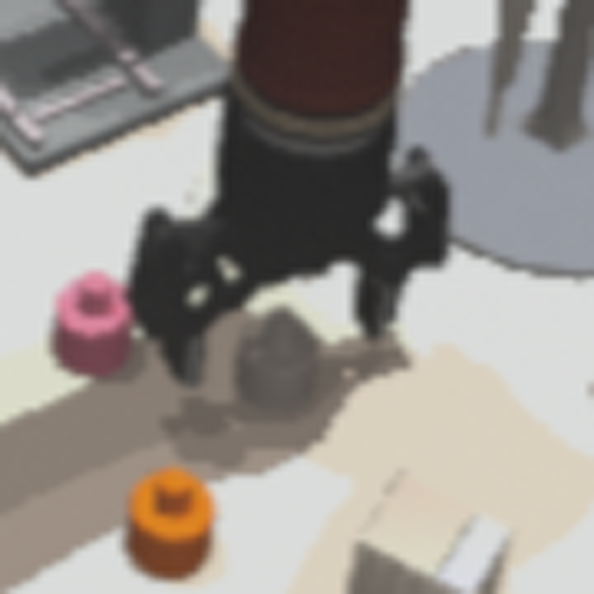

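Die stands upright between the open jaws at about scene (381,255); both fingers clear of the pink decoy. Closing.

Request:
step_arm:
  rows:
    - [[0, 0, 0, 0, 0, 0, 0], [0, 0, 0, 0, 0, 0, 0], [0, 0, 0, 0, 0, 0, 0], [0, 0, 0, 0, 0, 0, 0], [0, 0, 0, 0, 0, 0, 0], [0, 0, 0, 0, 0, 0, 0], [0, 0, 0, 0, 0, 0, 0]]
  newtons: 30

```text
time_s: 5.15
ee_pos: [0.5628, -0.296, 0.0366]
tcp_rot: [0.0, 0.857, 0.515, 0.0]
force: [0.0, 0.0, 2.3]
gripper_width: 0.0348
```

```bash
python3 - <<'E'
from h import *
st()
s=cap("scene","scene6")
crop(s,340,200,430,290,6.6,"pics/s6.png")
E
```

```text
t 5.15 p [ 0.5628 -0.296   0.0366] yawY -28.0 tilt z [ 7.e-04 -1.e-04 -1.e+00] F [0.01 0.   2.34] M [-0.015 -0.039  0.006] w 0.0348 q [ 0.589  0.865 -0.24   1.648  0.298  0.663 -0.294]
```

View pics/s6.png

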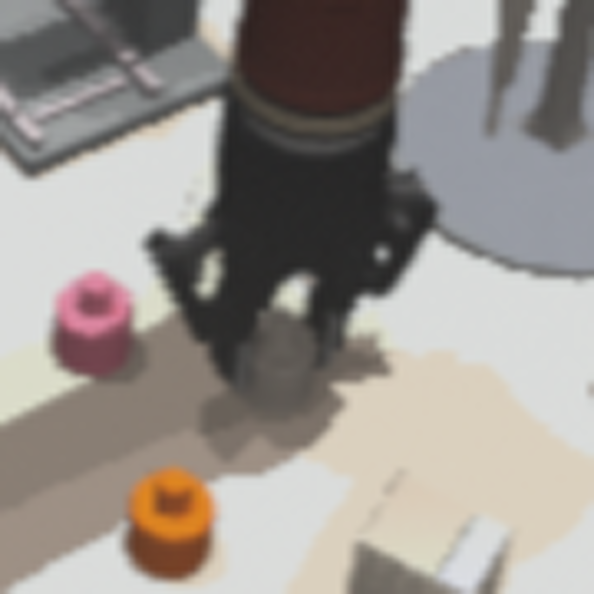

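```bash
python3 - <<'E'
from h import *
go(.5625,-.2963,.15,-28); go(.545,.02,.15,-15.7); go(.6645,.0035,.10,-15.7)
E
```

```text
shift [-3.000e-04 -1.000e-04 -1.134e-01] rot [ 0.04 -0.01 -0.01]
shift [ 0.2707 -0.1641 -0.1134] rot [ 4.000e-02 -1.000e-02 -1.231e+01]
shift [ 0.3123 -0.0509 -0.0633] rot [ 4.000e-02 -1.000e-02 -1.231e+01]
```

Request:
step_arm:
  rows:
    - [[0, 0, 0, -0.03, 0, 0, 0], [0, 0, 0, -0.07, 0, 0, 0], [0, 0.01, -0.006, -0.11, 0, 0, 0], [0, 0.05, -0.03, -0.113, 0, 0, -3], [0, 0.09, -0.055, -0.113, 0, 0, -6], [0, 0.13, -0.08, -0.113, 0, 0, -9], [0, 0.17, -0.105, -0.113, 0, 0, -12.3], [0, 0.21, -0.13, -0.113, 0, 0, -12.3], [0, 0.25, -0.15, -0.113, 0, 0, -12.3], [0, 0.27, -0.164, -0.113, 0, 0, -12.3], [0, 0.285, -0.125, -0.113, 0, 0, -12.3], [0, 0.3, -0.085, -0.08, 0, 0, -12.3]]

```text
time_s: 6.4
ee_pos: [0.6279, 0.0116, 0.1219]
tcp_rot: [0.002, 0.796, 0.606, 0.003]
force: [2.6, -0.1, -1.9]
gripper_width: 0.0349
```

```bash
python3 -c "
from h import *
st(); go(.6645,.0035,.08,-15.7)"
```

```text
t 6.4 p [0.6279 0.0116 0.1219] yawY -15.46 tilt z [ 0.0074  0.001  -1.    ] F [ 2.6  -0.11 -1.89] M [-0.006 -0.213  0.007] w 0.0349 q [ 0.13   0.742 -0.311  1.633  0.291  0.804 -0.575]
shift [0.0018 0.0372 0.0422] rot [ 0.39 -0.17  0.24]
```

Request:
step_arm:
  rows:
    - [[0, 0.005, 0.03, 0.025, 0, 0, 0], [0, 0.005, 0.036, 0.037, 0, 0, 0], [0, 0.005, 0.036, 0.037, 0, 0, 0], [0, 0.005, 0.036, 0.037, 0, 0, 0]]

```text
time_s: 6.8
ee_pos: [0.6598, 0.0045, 0.0815]
tcp_rot: [-0.001, 0.797, 0.604, -0.001]
force: [0.3, 0.3, -2.0]
gripper_width: 0.0346
```

```bash
python3 - <<'E'
from h import *
st()
t=cap("top","top7");s=cap("scene","scene7")
st()
crop(s,290,140,390,220,8,"pics/s7.png"); crop(t,290,120,370,180,8,"pics/t7.png")
E
```

```text
t 6.8 p [0.6598 0.0045 0.0815] yawY -15.68 tilt z [-2.6e-03  3.0e-04 -1.0e+00] F [ 0.25  0.28 -1.99] M [ 0.016  0.01  -0.021] w 0.0346 q [ 0.125  0.838 -0.295  1.55   0.305  0.802 -0.565]
t 6.9 p [0.6607 0.0047 0.0831] yawY -15.66 tilt z [ 7.e-04  5.e-04 -1.e+00] F [-0.52  0.24 -1.36] M [-0.027  0.028 -0.086] w 0.0346 q [ 0.125  0.836 -0.296  1.549  0.305  0.802 -0.565]
```

View pics/s7.png

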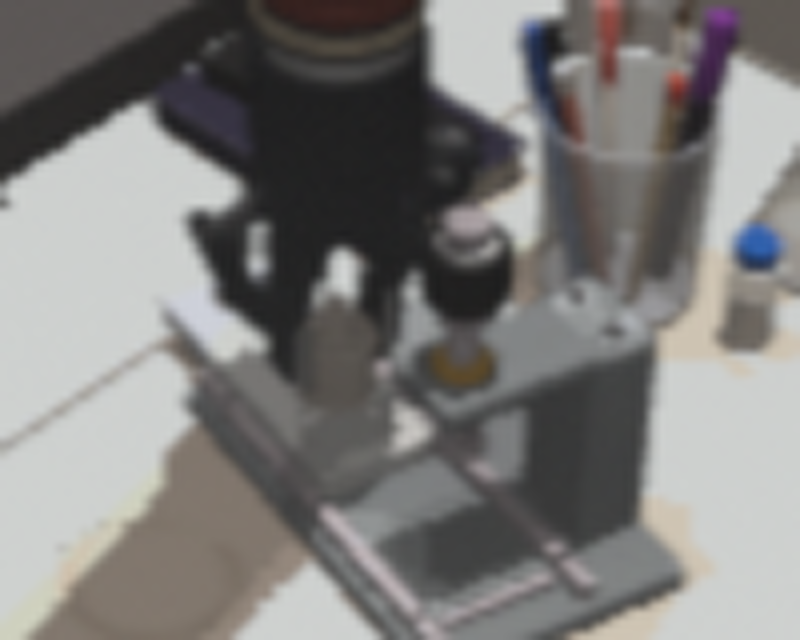

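View pics/t7.png

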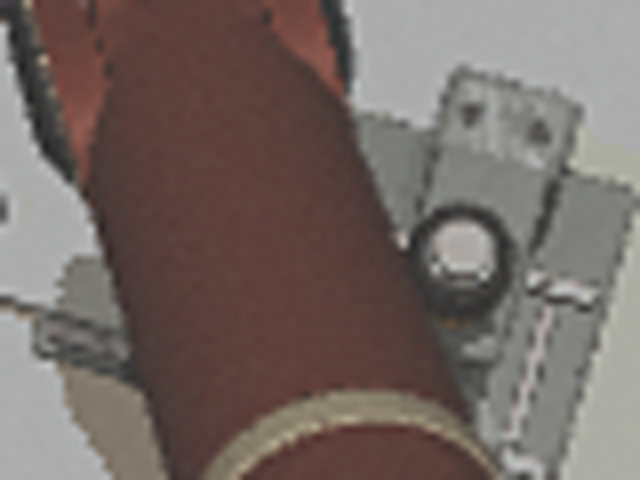

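```bash
python3 - <<'E'
from h import *
s1=dict(np.load("pics/scene1.npz")); s7=dict(np.load("pics/scene7.npz"))
for z in(.043,.065,.077,.0915): print(z,np.round(proj(s7,[.6605,.0047,z]),2))
np.set_printoptions(linewidth=220)
g7=s7["image"].mean(2).astype(int)
print(g7[176:196,322:346])
g=s1["image"].mean(2)
print(g[182:202,320:348].astype(int))
im=s1["image"][178:204,315:352,::-1]; cv2.imwrite("pics/pk1.png",cv2.resize(im,None,fx=16,fy=16,interpolation=cv2.INTER_NEAREST))
E
```

```text
0.043 [331.33 188.23]
0.065 [331.39 183.48]
0.077 [331.43 180.85]
0.0915 [331.47 177.62]
[[ 44  42  38  37  37  36  55 120 142 151 169 184 141  64  37  39  50  60 122 168 130  54  32  32]
 [ 37  38  38  36  37  37  59 127 128 105 111 134 106  50  34  38  57  61 111 157 132  69  36  32]
 [ 38  37  37  37  37  39  63 103 101  88  88 102  82  46  36  40  60  61 105 144 148 112  63  39]
 [ 37  37  37  36  38  40  61  83  85  85  85  84  78  64  46  43  60  67 118 149 152 145 107  61]
 [ 56  41  37  37  38  47  70  83  83  84  84  80  78  76  63  50  61  68 122 150 153 150 125  89]
 [116  65  41  38  42  58  68  75  80  83  84  79  77  78  74  59  63  74 125 150 151 148 139 111]
 [165 105  48  38  47  62  67  74  81  83  84  81  80  81  78  63  65  88 129 148 145 128 113  94]
 [168 109  49  38  46  62  68  75  81  81  82  81  80  81  73  58  72 118 141 131 106  84  78  75]
 [123  83  45  40  47  62  67  76  82  83  84  85  84  80  71  71  90 121 135 110  76  65  66  70]
 [113  92  59  41  47  63  68  75  81  83  83  83  82  80  91 131 134 119 121  98  69  62  64  67]
 [116 109  85  52  49
[... 2570 characters left out ...]
  81  77]
 [125 111 120 170 185 156 155 194 213 216 217 217 218 217 218 217 215 209 187 168 149 123 106  91  85  83  83  83]
 [111 114 103 123 173 187 157 156 193 214 218 218 218 215 213 209 186 152 125 115 107 102 101 115 121 105  88  87]
 [106 111 130 121 132 174 185 153 154 194 213 214 209 188 169 149 125 109 101 102 111 130 140 144 145 138 113  92]
 [152 105 120 135 119 131 172 173 144 153 190 184 152 126 115 108 102 101 114 132 141 147 149 150 150 148 140 113]
 [199 145 101 121 118 106 141 175 171 138 128 123 109 102 101 110 122 134 143 148 150 151 150 151 150 149 149 140]
 [210 169 111  95 116 109 107 153 180 157 119 105 112 121 135 143 146 148 150 150 151 151 151 151 150 149 149 144]]
```

View pics/pk1.png

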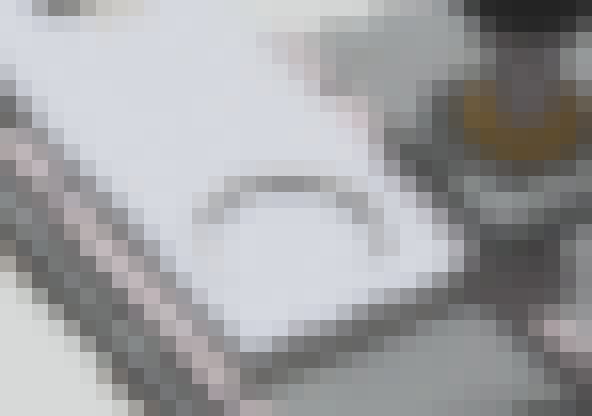

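```bash
python3 - <<'E'
from h import *
s1=dict(np.load("pics/scene1.npz")); t=dict(np.load("pics/top0.npz"))
a=np.linspace(0,2*np.pi,73)
for c,n in((s1,"scene"),(t,"top")):
  for (x,y) in[(.6635,.0025),(.6645,.0035),(.6645,.0015),(.6665,.0025)]:
    r=np.array([proj(c,[x+.02*np.cos(q),y+.02*np.sin(q),.026]) for q in a]); f_=np.array([proj(c,[x+.02*np.cos(q),y+.02*np.sin(q),.021]) for q in a])
    print(n,x,y,"rim u",r[:,0].min().round(2),r[:,0].max().round(2),"v",r[:,1].min().round(2),r[:,1].max().round(2),"floor v min",f_[:,1].min().round(2))
# profile: ellipse-centre from band: subpixel u of left/right dark band at rows 190..193 ; column profile top
g=s1["image"].mean(2)
for v in range(189,195): 
    w=np.clip(214-g[v,324:342],0,None); print(v,w.astype(int))
for u in(331,332,333,334): print(u,g[184:194,u].astype(int))
E
```

```text
scene 0.6635 0.0025 rim u 326.7 337.91 v 188.05 195.45 floor v min 189.1
scene 0.6645 0.0035 rim u 326.69 337.89 v 187.8 195.19 floor v min 188.84
scene 0.6645 0.0015 rim u 327.1 338.31 v 188.05 195.45 floor v min 189.09
scene 0.6665 0.0025 rim u 327.28 338.48 v 187.66 195.04 floor v min 188.71
top 0.6635 0.0025 rim u 311.81 324.54 v 148.83 161.33 floor v min 149.19
top 0.6645 0.0035 rim u 311.5 324.23 v 148.52 161.01 floor v min 148.88
top 0.6645 0.0015 rim u 312.14 324.86 v 148.52 161.02 floor v min 148.89
top 0.6665 0.0025 rim u 311.83 324.56 v 147.9 160.39 floor v min 148.26
189 [  0   0   0   0   5  28  42  55  66  66  58  39  24   9   4  20  59 108]
190 [ 0  0  0  6 31 44 24 11 12 12 12 22 49 47 14  3 18 57]
191 [ 0  0  0 24 34 16  1  0  0  0  0  1 12 44 32  4  1 17]
192 [11  0  0  9  7  0  0  0  0  0  0  0  0  8 25 12  0  1]
193 [46  9  0  6  3  0  0  0  0  0  0  0  0  0 24 15  0  0]
194 [67 28  1  2  0  0  0  0  0  0  0  0  0  0  5  0  0  0]
331 [217 217 217 217 209 158 202 216 217 217]
332 [217 217 217 217 208 147 201 216 217 217]
333 [216 217 217 217 208 147 201 216 217 217]
334 [212 216 217 217 209 155 202 216 217 217]
```

```bash
python3 -c "
from h import *
st(); go(.665,.0025,.066,-15.7)"
```

```text
t 6.9 p [0.6607 0.0047 0.0831] yawY -15.66 tilt z [ 7.e-04  5.e-04 -1.e+00] F [-0.52  0.24 -1.36] M [-0.027  0.028 -0.086] w 0.0346 q [ 0.125  0.836 -0.296  1.549  0.305  0.802 -0.565]
shift [-0.001   0.0047  0.0171] rot [ 0.03 -0.04  0.04]
```

Request:
step_arm:
  rows:
    - [[0, -0.001, 0.0047, 0.01, 0, 0, 0], [0, -0.001, 0.0047, 0.017, 0, 0, 0], [0, -0.001, 0.0047, 0.017, 0, 0, 0], [0, -0.001, 0.0047, 0.017, 0, 0, 0]]

```text
time_s: 7.3
ee_pos: [0.6651, 0.0019, 0.0644]
tcp_rot: [-0.0, 0.797, 0.604, -0.0]
force: [0.8, 0.4, -0.9]
gripper_width: 0.0351
```

```bash
python3 - <<'E'
from h import *
st()
s=cap("scene","scene8");st()
crop(s,310,160,370,205,13,"pics/s8.png")
E
```

```text
t 7.3 p [0.6651 0.0019 0.0644] yawY -15.71 tilt z [-1.e-03  1.e-04 -1.e+00] F [ 0.77  0.41 -0.87] M [ 0.022  0.003 -0.02 ] w 0.0351 q [ 0.124  0.866 -0.288  1.543  0.312  0.78  -0.566]
t 7.35 p [0.6654 0.0021 0.0647] yawY -15.7 tilt z [-1.e-04  2.e-04 -1.e+00] F [-0.86  0.02 -1.43] M [-0.033  0.028  0.005] w 0.0348 q [ 0.124  0.865 -0.288  1.542  0.313  0.78  -0.566]
```

View pics/s8.png

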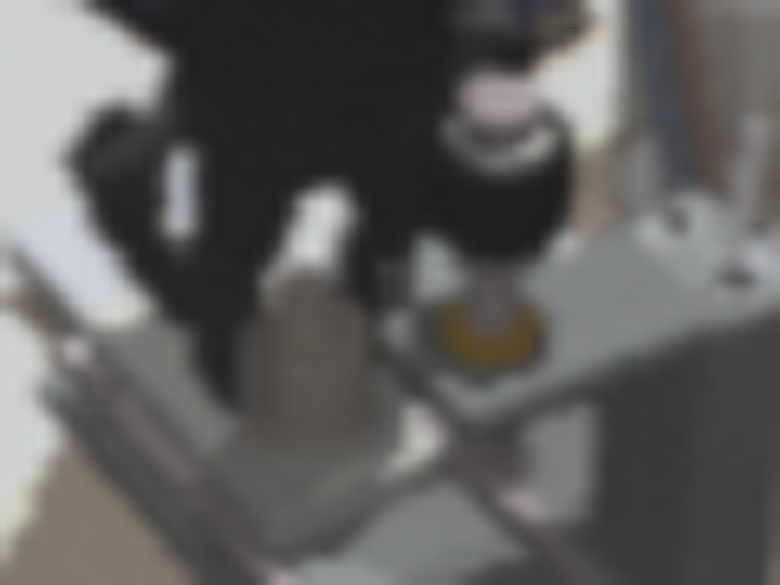

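Request:
step_arm:
  rows:
    - [[0, 0, 0, 0.001, 0, 0, 0], [0, 0, 0, 0.002, 0, 0, 0], [0, 0, 0, 0.003, 0, 0, 0], [0, 0, 0, 0.004, 0, 0, 0], [0, 0, 0, 0.004, 0, 0, 0]]

```text
time_s: 7.85
ee_pos: [0.6653, 0.0019, 0.0606]
tcp_rot: [-0.0, 0.797, 0.604, -0.0]
force: [-0.2, -0.6, -2.4]
gripper_width: 0.0347
```

```bash
python3 -c "
from h import *
st()"
```

```text
t 7.85 p [0.6653 0.0019 0.0606] yawY -15.71 tilt z [-4.e-04  0.e+00 -1.e+00] F [-0.2  -0.62 -2.41] M [ 0.031 -0.    -0.014] w 0.0347 q [ 0.123  0.871 -0.286  1.544  0.314  0.773 -0.567]
```

Request:
step_arm:
  rows:
    - [[0, 0, 0, 0.001, 0, 0, 0], [0, 0, 0, 0.002, 0, 0, 0], [0, 0, 0, 0.003, 0, 0, 0], [0, 0, 0, 0.003, 0, 0, 0]]

```text
time_s: 8.25
ee_pos: [0.6655, 0.002, 0.0577]
tcp_rot: [-0.0, 0.797, 0.604, 0.0]
force: [-0.3, 0.1, -1.6]
gripper_width: 0.0347
```

```bash
python3 -c "
from h import *
st()"
```

```text
t 8.25 p [0.6655 0.002  0.0577] yawY -15.7 tilt z [-0.e+00  1.e-04 -1.e+00] F [-0.34  0.06 -1.58] M [-0.026 -0.004  0.03 ] w 0.0347 q [ 0.122  0.875 -0.285  1.545  0.316  0.768 -0.568]
```

Request:
step_arm:
  rows:
    - [[0, 0, 0, 0.001, 0, 0, 0], [0, 0, 0, 0.0015, 0, 0, 0], [0, 0, 0, 0.0015, 0, 0, 0]]

```text
time_s: 8.55
ee_pos: [0.6656, 0.002, 0.0576]
tcp_rot: [0.0, 0.797, 0.604, 0.0]
force: [-2.6, -0.1, 5.4]
gripper_width: 0.0349
```

```bash
python3 -c "
from h import *
st()"
```

```text
t 8.55 p [0.6656 0.002  0.0576] yawY -15.71 tilt z [ 3.e-04 -2.e-04 -1.e+00] F [-2.58 -0.13  5.41] M [-0.04   0.475 -0.04 ] w 0.0349 q [ 0.122  0.875 -0.285  1.545  0.316  0.767 -0.569]
```

Request:
step_arm:
  rows:
    - [[0, 0, 0, -0.001, 0, 0, 0], [0.6, 0, 0, -0.001, 0, 0, 0], [0.8, 0, 0, -0.001, 0, 0, 0], [0.8, 0, 0, -0.001, 0, 0, 0], [0.8, 0, 0, -0.001, 0, 0, 0], [0.8, 0, 0, -0.02, 0, 0, 0], [0.8, 0, 0, -0.05, 0, 0, 0], [0.8, 0, 0, -0.07, 0, 0, 0]]

```text
time_s: 9.35
ee_pos: [0.6662, 0.0021, 0.1279]
tcp_rot: [0.0, 0.797, 0.604, 0.001]
force: [0.6, 0.6, 0.9]
gripper_width: 0.0684
```

```bash
python3 - <<'E'
from h import *
st()
s=cap("scene","scene9");t=cap("top","top9");st()
crop(s,300,150,370,205,11,"pics/s9.png"); crop(t,280,120,370,180,8,"pics/t9.png")
E
```

```text
t 9.35 p [0.6662 0.0021 0.1279] yawY -15.71 tilt z [ 2.e-03  4.e-04 -1.e+00] F [0.62 0.63 0.85] M [ 0.039 -0.042  0.02 ] w 0.0684 q [ 0.137  0.788 -0.314  1.504  0.284  0.893 -0.542]
t 9.45 p [0.6679 0.0024 0.1299] yawY -15.71 tilt z [ 7.5e-03  7.0e-04 -1.0e+00] F [-0.2  -0.36 -0.03] M [-0.036  0.01   0.018] w 0.0683 q [ 0.137  0.786 -0.314  1.502  0.285  0.892 -0.543]
```

View pics/s9.png

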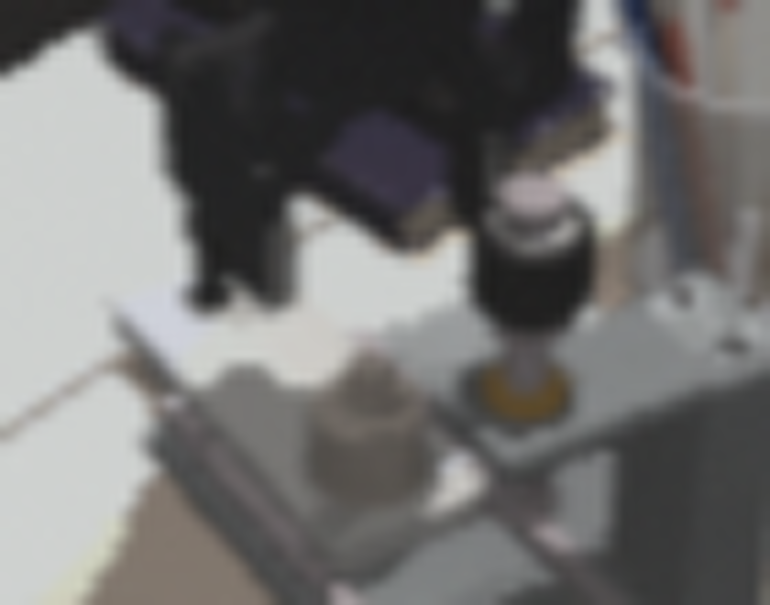

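```bash
python3 -c "
from h import *
go(.6915,.098,.120,-15.7); go(.6915,.098,.058,-15.7)"
```

```text
shift [ 0.0984 -0.0032  0.0101] rot [ 0.4  -0.16 -0.01]
shift [ 0.0983 -0.0037  0.0721] rot [ 0.4  -0.16 -0.01]
```

View pics/t9.png

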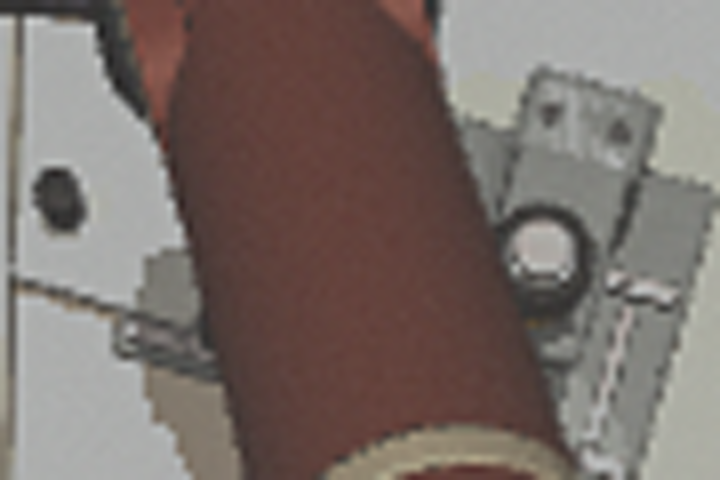

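Request:
step_arm:
  rows:
    - [[0.8, 0.03, -0.001, 0.004, 0, 0, 0], [0.8, 0.07, -0.003, 0.01, 0, 0, 0], [0.8, 0.098, -0.003, 0.01, 0, 0, 0], [0.8, 0.098, -0.003, 0.01, 0, 0, 0], [0.8, 0.098, -0.003, 0.01, 0, 0, 0]]

```text
time_s: 9.95
ee_pos: [0.6884, 0.0978, 0.1149]
tcp_rot: [-0.0, 0.796, 0.605, -0.001]
force: [-0.8, -0.6, -0.1]
gripper_width: 0.068
```

```bash
python3 - <<'E'
from h import *
st()
s=cap("scene","scene10");st();go(.6915,.098,.058,-15.7)
crop(s,290,140,360,205,11,"pics/s10.png")
E
```

```text
t 9.95 p [0.6884 0.0978 0.1149] yawY -15.59 tilt z [-2.1e-03 -6.0e-04 -1.0e+00] F [-0.84 -0.55 -0.12] M [ 0.004  0.001 -0.018] w 0.068 q [-0.016  0.844 -0.299  1.412  0.279  0.929 -0.66 ]
t 10.0 p [0.6886 0.0958 0.1151] yawY -15.73 tilt z [-0.0019 -0.002  -1.    ] F [ 0.75 -0.49  1.17] M [-0.045 -0.014  0.002] w 0.0686 q [-0.014  0.844 -0.298  1.412  0.279  0.93  -0.66 ]
shift [0.003  0.0023 0.057 ] rot [-0.07  0.14 -0.03]
```

View pics/s10.png

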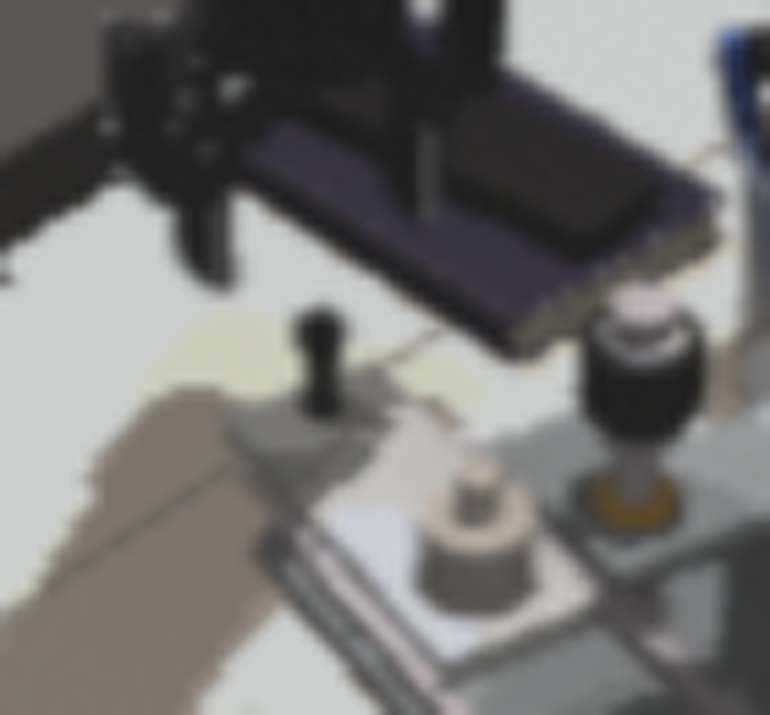

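```bash
python3 - <<'E'
from h import *
s=dict(np.load("pics/scene10.npz"))
print(ray(s,318.7,169.5,.06), proj(s,[.6926,.0983,.06]), proj(s,[.69,.097,.06]))
P=pts(s); m=(P[...,2]>.04)&(P[...,2]<.075); m[:160]=0;m[205:]=0;m[:,:324]=0;m[:,342:]=0
print("die top z pcts",np.percentile(P[m][:,2],[50,80,95,99]))
g=s["image"].mean(2).astype(int); print(g[166:180,312:328])
E
```

```text
[0.69081085 0.0967303  0.06      ] (np.float64(318.7355006776356), np.float64(169.09897710751864)) (np.float64(318.4929654354361), np.float64(169.56784315309534))
die top z pcts [0.05095038 0.05635949 0.06836072 0.06933688]
[[198 204 203 203 203 203 201 200 202 203 203 201 188 146  90  53]
 [203 203 204 203 201 196 177 166 184 200 203 203 202 190 156 110]
 [199 201 203 200 178 135  97  88 123 175 200 204 203 202 195 184]
 [197 199 199 194 149  81  45  42  70 139 187 202 203 204 203 201]
 [197 198 198 192 142  68  37  35  55 131 184 202 203 203 201 194]
 [197 198 197 193 153  87  41  34  63 151 192 197 198 196 183 169]
 [198 197 198 197 184 126  53  36  72 156 187 177 176 162 155 175]
 [197 198 197 198 192 138  62  40  75 133 146 133 134 162 184 193]
 [198 198 197 195 188 136  63  40  66 106 119 117 119 148 181 194]
 [194 194 191 176 148 101  51  38  60  97 112 114 115 125 152 180]
 [154 155 145 133 113  76  42  36  47  79  94 106 114 122 138 156]
 [124 125 122 119 114  84  52  43  54  77  88  94 111 150 173 179]
 [116 118 118 118 117 110  95  82  81  86  91  93 104 130 168 185]
 [109 116 117 118 117 117 114 109 107 100 111 120 123 157 183 188]]
```

Request:
step_arm:
  rows:
    - [[0.8, 0.003, 0.002, 0.03, 0, 0, 0], [0.8, 0.003, 0.002, 0.057, 0, 0, 0], [0.8, 0.003, 0.002, 0.057, 0, 0, 0], [0.8, 0.003, 0.002, 0.057, 0, 0, 0]]

```text
time_s: 10.4
ee_pos: [0.6918, 0.0975, 0.0591]
tcp_rot: [0.0, 0.798, 0.603, -0.001]
force: [1.3, -0.2, 0.6]
gripper_width: 0.0682
```

```bash
python3 - <<'E'
from h import *
st()
s=cap("scene","scene11")
crop(s,290,140,360,205,11,"pics/s11.png")
E
```

```text
t 10.4 p [0.6918 0.0975 0.0591] yawY -15.83 tilt z [-9.0e-04 -1.2e-03 -1.0e+00] F [ 1.33 -0.2   0.64] M [-0.017  0.018  0.038] w 0.0682 q [-0.025  0.914 -0.28   1.433  0.3    0.838 -0.68 ]
```

View pics/s11.png

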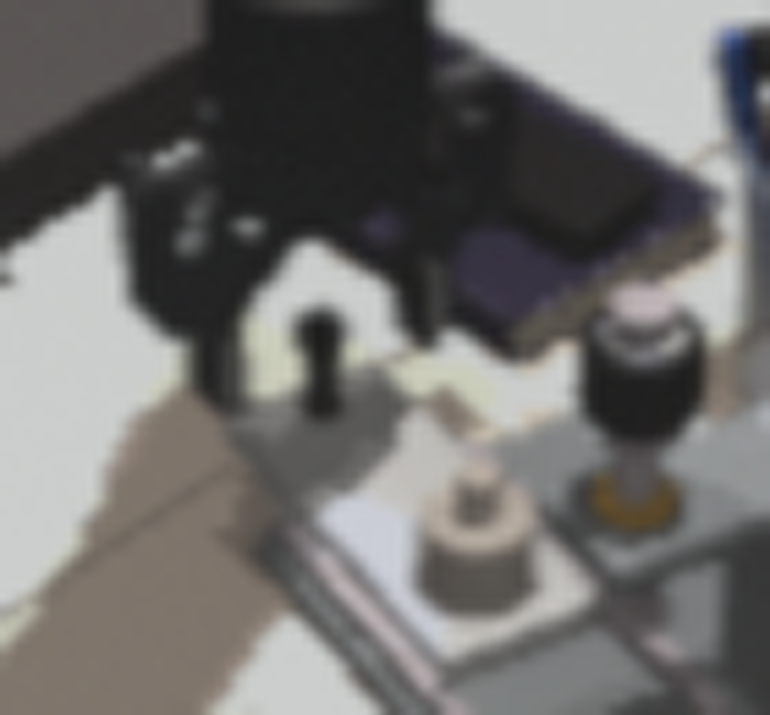

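Post is midway between the open fingers (scene 319,172). Close on it.

Request:
step_arm:
  rows:
    - [[0, 0, 0, 0, 0, 0, 0], [0, 0, 0, 0, 0, 0, 0], [0, 0, 0, 0, 0, 0, 0], [0, 0, 0, 0, 0, 0, 0], [0, 0, 0, 0, 0, 0, 0], [0, 0, 0, 0, 0, 0, 0], [0, 0, 0, 0, 0, 0, 0], [0, 0, 0, 0, 0, 0, 0]]
  newtons: 30

```text
time_s: 11.25
ee_pos: [0.6918, 0.0997, 0.0602]
tcp_rot: [-0.0, 0.797, 0.604, 0.0]
force: [-2.4, 0.3, 5.2]
gripper_width: 0.0164
```

```bash
python3 - <<'E'
from h import *
st()
E
```

```text
t 11.25 p [0.6918 0.0997 0.0602] yawY -15.7 tilt z [ 1.e-04  2.e-04 -1.e+00] F [-2.38  0.34  5.21] M [-0.064  0.501 -0.033] w 0.0164 q [-0.027  0.913 -0.281  1.432  0.3    0.838 -0.68 ]
```

Request:
step_arm:
  rows:
    - [[0, -0.004, 0, 0, 0, 0, 0], [0, -0.012, 0, 0, 0, 0, 0], [0, -0.02, 0, 0, 0, 0, 0], [0, -0.028, 0, 0, 0, 0, 0], [0, -0.036, 0, 0, 0, 0, 0], [0, -0.044, 0, 0, 0, 0, 0], [0, -0.052, 0, 0, 0, 0, 0], [0, -0.06, 0, 0, 0, 0, 0], [0, -0.068, 0, 0, 0, 0, 0], [0, -0.076, 0, 0, 0, 0, 0], [0, -0.082, 0, 0, 0, 0, 0], [0, -0.082, 0, 0, 0, 0, 0]]

```text
time_s: 12.45
ee_pos: [0.669, 0.0187, 0.0602]
tcp_rot: [0.0, 0.798, 0.603, -0.001]
force: [-2.6, 1.1, 7.9]
gripper_width: 0.0162
```

```bash
python3 - <<'E'
from h import *
st()
s=cap("scene","scene12")
crop(s,290,140,360,205,11,"pics/s12.png")
E
```

```text
t 12.45 p [0.669  0.0187 0.0602] yawY -15.8 tilt z [-0.001  -0.0012 -1.    ] F [-2.65  1.11  7.87] M [ 0.151  0.594 -0.005] w 0.0162 q [ 0.097  0.876 -0.288  1.531  0.316  0.782 -0.594]
```

View pics/s12.png

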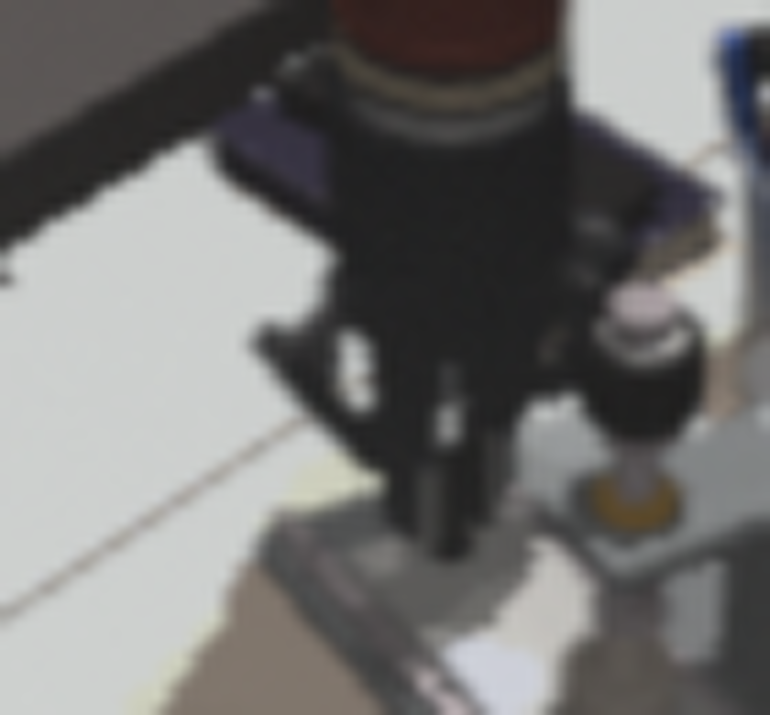

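Request:
step_arm:
  rows:
    - [[0, -0.002, 0, 0, 0, 0, 0], [0, -0.003, 0, 0, 0, 0, 0], [0, -0.004, 0, 0, 0, 0, 0], [0, -0.005, 0, 0, 0, 0, 0]]

```text
time_s: 12.9
ee_pos: [0.6683, 0.0161, 0.0602]
tcp_rot: [-0.0, 0.797, 0.604, 0.001]
force: [-2.1, 4.5, 7.1]
gripper_width: 0.0164
```

Request:
step_arm:
  rows:
    - [[0, -0.001, 0, 0, 0, 0, 0], [0, -0.002, 0, 0, 0, 0, 0], [0, -0.003, 0, 0, 0, 0, 0]]

```text
time_s: 13.2
ee_pos: [0.6676, 0.0136, 0.0602]
tcp_rot: [-0.0, 0.797, 0.604, 0.001]
force: [-2.2, 4.2, 5.7]
gripper_width: 0.0163
```

Request:
step_arm:
  rows:
    - [[0, -0.001, 0, 0, 0, 0, 0], [0, -0.002, 0, 0, 0, 0, 0], [0, -0.003, 0, 0, 0, 0, 0]]

```text
time_s: 13.5
ee_pos: [0.6676, 0.0135, 0.0603]
tcp_rot: [-0.001, 0.797, 0.604, 0.003]
force: [1.6, 7.7, 3.9]
gripper_width: 0.0163
```

Request:
step_arm:
  rows:
    - [[0, -0.001, 0, 0, 0, 0, 0], [0, -0.002, 0, 0, 0, 0, 0], [0, -0.003, 0, 0, 0, 0, 0]]

```text
time_s: 13.8
ee_pos: [0.6675, 0.0134, 0.0603]
tcp_rot: [-0.002, 0.796, 0.605, 0.005]
force: [2.1, 11.1, 2.4]
gripper_width: 0.0165
```

Request:
step_arm:
  rows:
    - [[0, 0.003, 0, 0, 0, 0, 0], [0, 0.005, 0, 0, 0, 0, 0], [0.4, 0.005, 0, 0, 0, 0, 0], [0.5, 0.005, 0, 0, 0, 0, 0], [0.5, 0.005, 0, 0, 0, 0, 0], [0.5, 0.005, 0, 0, 0, 0, 0], [0.5, 0.005, 0, -0.02, 0, 0, 0], [0.7, 0.005, 0, -0.06, 0, 0, 0], [0.7, 0.005, 0, -0.1, 0, 0, 0], [0.7, 0.005, 0, -0.14, 0, 0, 0], [0.7, 0.005, 0, -0.18, 0, 0, 0], [0.7, 0.005, 0, -0.2, 0, 0, 0]]

```text
time_s: 15.0
ee_pos: [0.6686, 0.0116, 0.2636]
tcp_rot: [0.002, 0.797, 0.604, 0.003]
force: [0.9, -0.7, 0.3]
gripper_width: 0.0599
```

```bash
python3 - <<'E'
from h import *
st()
s=cap("scene","scene13");t=cap("top","top13");st()
crop(s,290,140,370,215,9,"pics/s13.png");crop(t,270,110,380,190,7,"pics/t13.png")
E
```

```text
t 15.0 p [0.6686 0.0116 0.2636] yawY -15.74 tilt z [ 6.5e-03  2.0e-04 -1.0e+00] F [ 0.87 -0.7   0.34] M [0.004 0.002 0.011] w 0.0599 q [ 0.14   0.658 -0.353  1.351  0.233  1.166 -0.51 ]
t 15.1 p [0.6691 0.0118 0.2635] yawY -15.75 tilt z [ 8.3e-03  3.0e-04 -1.0e+00] F [-0.05  0.51  0.77] M [-0.001 -0.027 -0.011] w 0.0597 q [ 0.139  0.658 -0.352  1.351  0.233  1.164 -0.51 ]
```

View pics/s13.png

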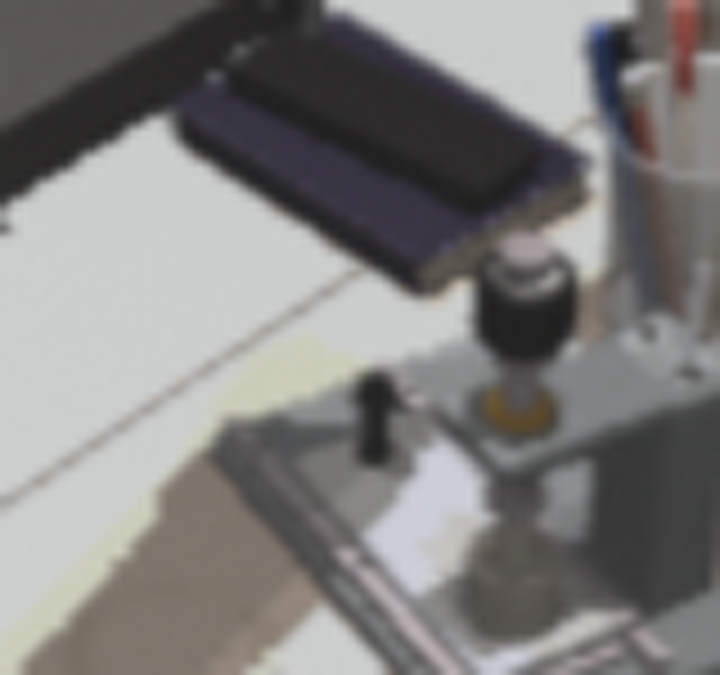

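View pics/t13.png

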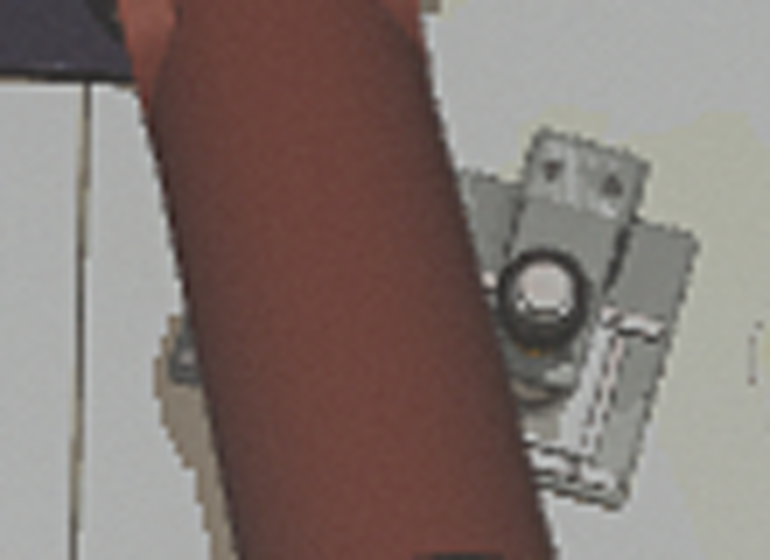

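```bash
python3 - <<'E'
from h import *
s=dict(np.load("pics/scene13.npz")); t=dict(np.load("pics/top13.npz"))
print("scene proj nut top/knob mid",proj(s,[.641,-.0843,.198]),proj(s,[.641,-.0843,.173]),"top",proj(t,[.641,-.0843,.198]))
g=s["image"].mean(2).astype(int)
print(g[164:184,340:358])
go(.641,-.0843,.255,74.3)
E
```

```text
scene proj nut top/knob mid (np.float64(348.29621625618927), np.float64(166.63439140055834)) (np.float64(347.9951863136242), np.float64(172.85666599531967)) top (np.float64(347.6029691111766), np.float64(149.9448933267143))
[[ 56  54  54  56  76  75  78  83  83  84  87 110 154 175 190 200 198 154]
 [ 59  61  60  66  79  83  93 106 104 104 145 173 190 198 201 202 198 154]
 [ 64  76  73  73  85 104 131 147 149 150 164 186 199 202 203 203 197 153]
 [ 77  79  82  82  86 112 142 155 157 160 161 165 184 199 202 202 189 146]
 [ 81  78  82  73  67  89 128 149 153 155 146 119 128 174 198 202 187 143]
 [ 84  83  75  62  81  90  94 109 117 114 103 102  94 122 177 198 183 137]
 [ 85  89  77  58  79  85  72  72  79  83  97 137 114  91 160 186 157 111]
 [146 168 121  58  56  78  83  81  92 108 141 137  91  65 125 142 123 100]
 [187 193 137  57  42  55  75  96 107 104 100  82  54  50  99 117 112 107]
 [200 197 139  58  36  41  49  59  65  62  54  44  37  45  93 113 111 110]
 [202 195 137  55  34  34  36  37  38  38  36  35  34  45  93 113 111 108]
 [201 181 120  51  35  34  35  34  34  34  34  32  35  48 103 119 112 105]
 [201 190 133  56  34  34  34  33  35  34  33  33  36  63 109 122 120 108]
 [186 175 132  70  39  34  35  34  34  34  34  34  50  95 123 128 118 117]
 [163 158 147 110  64  40  34  33  34  34  35  44  94 151 148 129 127 128]
 [152 147 143 138 105  61  43  39  38  41  48  69 125 151 140 131 131 130]
 [142 141 140 138 118  87  70  63  61  67  83 108 129 135 132 131 130 131]
 [139 139 138 135 129 105  83  78  79  85 109 125 131 131 130 130 131 130]
 [137 137 133 121 112  95  81  84  82  85 107 124 130 131 130 130 130 130]
 [138 127 107  92  89  81  79  85  84  79  82 106 123 129 131 131 131 130]]
shift [-0.1001 -0.001   0.0082] rot [  0.47   0.24 -90.05]
```

Request:
step_arm:
  rows:
    - [[0.75, -0.02, 0, 0.002, 0, 0, -90], [0.75, -0.04, 0, 0.004, 0, 0, -90], [0.75, -0.07, -0.001, 0.008, 0, 0, -90], [0.75, -0.1, -0.001, 0.008, 0, 0, -90], [0.75, -0.1, -0.001, 0.008, 0, 0, -90], [0.75, -0.1, -0.001, 0.008, 0, 0, -90], [0.75, -0.1, -0.001, 0.008, 0, 0, -90], [0.75, -0.1, -0.001, 0.008, 0, 0, -90], [0.75, -0.1, -0.001, 0.008, 0, 0, -90], [0.75, -0.1, -0.001, 0.008, 0, 0, -90], [0.75, -0.1, -0.001, 0.008, 0, 0, -90], [0.75, -0.1, -0.001, 0.008, 0, 0, -90]]

```text
time_s: 16.3
ee_pos: [0.6383, -0.0848, 0.2491]
tcp_rot: [-0.002, 0.137, 0.991, -0.0]
force: [0.9, 0.3, 0.3]
gripper_width: 0.0636
```

```bash
python3 - <<'E'
from h import *
st()
s=cap("scene","scene14");st();go(.641,-.0843,.179,74.3)
crop(s,310,130,390,205,8,"pics/s14.png")
E
```

```text
t 16.3 p [ 0.6383 -0.0848  0.2491] yawY 74.27 tilt z [-3.6e-03  5.0e-04 -1.0e+00] F [0.86 0.32 0.27] M [-0.021 -0.012 -0.03 ] w 0.0636 q [ 0.506  0.715 -0.762  1.435  0.507  1.198  0.976]
t 16.35 p [ 0.6384 -0.0846  0.2495] yawY 74.2 tilt z [-3.e-03  4.e-04 -1.e+00] F [0.12 0.28 0.51] M [ 0.003 -0.054 -0.005] w 0.0641 q [ 0.506  0.715 -0.762  1.434  0.507  1.198  0.975]
shift [-0.0026  0.001   0.0704] rot [-0.03 -0.17 -0.1 ]
```

View pics/s14.png

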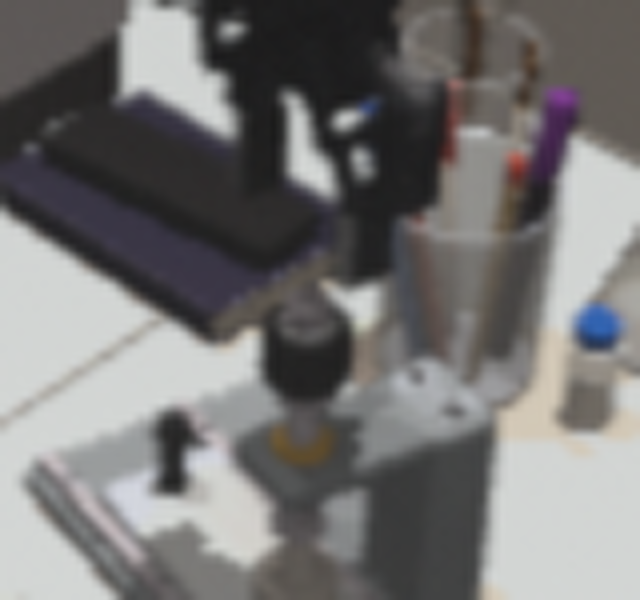

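Request:
step_arm:
  rows:
    - [[0.75, -0.0026, 0.001, 0.03, 0, -0.2, 0], [0.75, -0.0026, 0.001, 0.06, 0, -0.2, 0], [0.75, -0.0026, 0.001, 0.07, 0, -0.2, 0], [0.75, -0.0026, 0.001, 0.07, 0, -0.2, 0], [0.75, -0.0026, 0.001, 0.07, 0, -0.2, 0]]

```text
time_s: 16.85
ee_pos: [0.6426, -0.0836, 0.1822]
tcp_rot: [0.003, 0.137, 0.991, 0.0]
force: [0.8, 0.1, 0.3]
gripper_width: 0.0639
```

```bash
python3 - <<'E'
from h import *
st()
s=cap("scene","scene15");t=cap("top","top15");st();go(.641,-.0843,.179,74.3)
crop(s,310,130,390,205,8,"pics/s15.png")
E
```

```text
t 16.85 p [ 0.6426 -0.0836  0.1822] yawY 74.27 tilt z [ 5.e-03 -6.e-04 -1.e+00] F [0.78 0.07 0.3 ] M [-0.044 -0.026 -0.01 ] w 0.0639 q [ 0.489  0.78  -0.726  1.509  0.565  1.064  0.926]
t 16.95 p [ 0.643  -0.0835  0.183 ] yawY 74.28 tilt z [ 6.6e-03 -7.0e-04 -1.0e+00] F [0.39 0.05 0.18] M [ 0.041 -0.007 -0.027] w 0.0643 q [ 0.489  0.78  -0.727  1.508  0.565  1.064  0.926]
shift [ 0.0017 -0.0013  0.004 ] rot [ 0.07  0.37 -0.02]
```

View pics/s15.png

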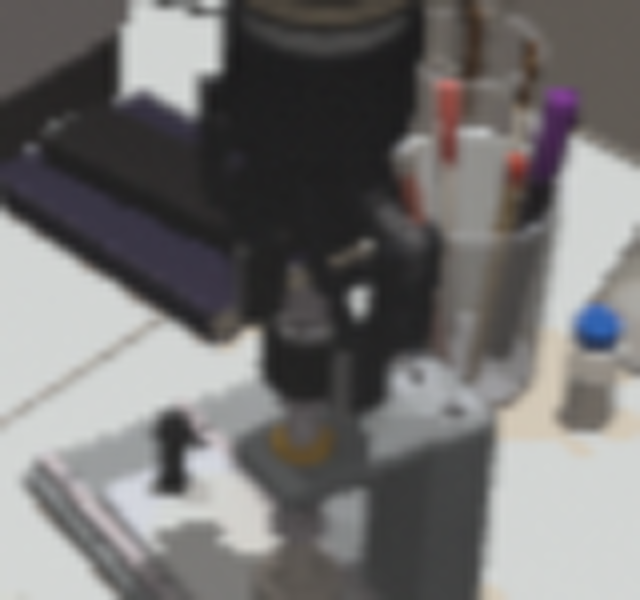

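Request:
step_arm:
  rows:
    - [[0.75, 0.0015, -0.001, 0.003, 0, 0.3, 0], [0.75, 0.0015, -0.001, 0.003, 0, 0.3, 0], [0.75, 0.0015, -0.001, 0.003, 0, 0.3, 0], [0.75, 0.0015, -0.001, 0.003, 0, 0.3, 0]]

```text
time_s: 17.35
ee_pos: [0.6403, -0.0845, 0.1785]
tcp_rot: [-0.001, 0.137, 0.991, 0.0]
force: [-0.3, -0.8, -0.2]
gripper_width: 0.0644
```

```bash
python3 - <<'E'
from h import *
st()
go(.641,-.0843,.179,74.3)
E
```

```text
t 17.35 p [ 0.6403 -0.0845  0.1785] yawY 74.29 tilt z [-1.4e-03  6.0e-04 -1.0e+00] F [-0.33 -0.78 -0.24] M [ 0.046 -0.037  0.049] w 0.0644 q [ 0.49   0.784 -0.725  1.514  0.565  1.063  0.927]
shift [-0.0006  0.0003 -0.0005] rot [ 0.01 -0.08 -0.01]
```

Request:
step_arm:
  rows:
    - [[0, 0, 0, 0, 0, 0, 0], [0, 0, 0, 0, 0, 0, 0], [0, 0, 0, 0, 0, 0, 0], [0, 0, 0, 0, 0, 0, 0], [0, 0, 0, 0, 0, 0, 0], [0, 0, 0, 0, 0, 0, 0]]
  newtons: 40

```text
time_s: 17.95
ee_pos: [0.6402, -0.085, 0.1783]
tcp_rot: [-0.001, 0.137, 0.991, -0.0]
force: [-0.4, -2.1, 1.5]
gripper_width: 0.0348
```

```bash
python3 - <<'E'
from h import *
st()
E
```

```text
t 17.95 p [ 0.6402 -0.085   0.1783] yawY 74.27 tilt z [-2.e-03 -3.e-04 -1.e+00] F [-0.42 -2.15  1.54] M [-0.347  0.233  0.03 ] w 0.0348 q [ 0.491  0.784 -0.725  1.514  0.565  1.063  0.927]
```

Request:
step_arm:
  rows:
    - [[0, 0, 0, 0, 0, 0, 0], [0, 0, 0, 0, 0, 0, 0], [0, 0, 0, 0.0003, 0, 0, 3.5], [0, 0, 0, 0.0006, 0, 0, 7], [0, 0, 0, 0.0006, 0, 0, 7], [0, 0, 0, 0.0006, 0, 0, 7]]
  newtons: 80

```text
time_s: 18.55
ee_pos: [0.6402, -0.085, 0.1777]
tcp_rot: [-0.001, 0.196, 0.981, -0.0]
force: [-1.4, -3.5, 1.9]
gripper_width: 0.0343
```

```bash
python3 - <<'E'
from h import *
st()
E
```

```text
t 18.55 p [ 0.6402 -0.085   0.1777] yawY 67.36 tilt z [-1.9e-03 -6.0e-04 -1.0e+00] F [-1.38 -3.5   1.93] M [-0.535  0.366  0.212] w 0.0343 q [ 0.476  0.776 -0.693  1.515  0.542  1.051  0.824]
```

Request:
step_arm:
  rows:
    - [[0, 0, -0.0004, 0.0003, 0, 0, 3.5], [0, 0, -0.0007, 0.0006, 0, 0, 7], [0, 0, -0.0007, 0.0006, 0, 0, 7], [0, 0, -0.0007, 0.0006, 0, 0, 7]]

```text
time_s: 18.95
ee_pos: [0.6401, -0.0851, 0.1771]
tcp_rot: [-0.001, 0.256, 0.967, 0.0]
force: [-1.2, -2.4, 2.1]
gripper_width: 0.0349
```

```bash
python3 - <<'E'
from h import *
st()
E
```

```text
t 18.95 p [ 0.6401 -0.0851  0.1771] yawY 60.39 tilt z [-1.4e-03  6.0e-04 -1.0e+00] F [-1.2  -2.41  2.11] M [-0.454  0.191  0.24 ] w 0.0349 q [ 0.461  0.768 -0.663  1.517  0.518  1.039  0.722]
```

Request:
step_arm:
  rows:
    - [[0, 0, 0, 0.0003, 0, 0, 3.5], [0, 0, 0, 0.0006, 0, 0, 7], [0, 0, 0, 0.0006, 0, 0, 7], [0, 0, 0, 0.0006, 0, 0, 7]]

```text
time_s: 19.35
ee_pos: [0.6401, -0.0851, 0.1765]
tcp_rot: [-0.001, 0.314, 0.949, 0.0]
force: [-1.1, -3.0, 2.0]
gripper_width: 0.0346
```

```bash
python3 - <<'E'
from h import *
st()
E
```

```text
t 19.35 p [ 0.6401 -0.0851  0.1765] yawY 53.39 tilt z [-1.4e-03  6.0e-04 -1.0e+00] F [-1.1  -3.01  2.01] M [-0.47   0.16   0.239] w 0.0346 q [ 0.446  0.761 -0.631  1.518  0.494  1.028  0.619]
```

Request:
step_arm:
  rows:
    - [[0, 0, 0, 0.0003, 0, 0, 3.5], [0, 0, 0, 0.0006, 0, 0, 7], [0, 0, 0, 0.0006, 0, 0, 7], [0, 0, 0, 0.0006, 0, 0, 7]]

```text
time_s: 19.75
ee_pos: [0.6401, -0.0851, 0.1759]
tcp_rot: [-0.001, 0.371, 0.928, 0.0]
force: [-1.4, -2.0, 2.7]
gripper_width: 0.0346
```

```bash
python3 - <<'E'
from h import *
st()
E
```

```text
t 19.75 p [ 0.6401 -0.0851  0.1759] yawY 46.39 tilt z [-1.5e-03  6.0e-04 -1.0e+00] F [-1.39 -1.95  2.74] M [-0.426  0.187  0.235] w 0.0346 q [ 0.43   0.754 -0.599  1.519  0.47   1.017  0.516]
```

Request:
step_arm:
  rows:
    - [[0, 0, 0, 0.0003, 0, 0, 3.5], [0, 0, 0, 0.0006, 0, 0, 7], [0, 0, 0, 0.0006, 0, 0, 7], [0, 0, 0, 0.0006, 0, 0, 7]]

```text
time_s: 20.15
ee_pos: [0.6401, -0.0852, 0.1753]
tcp_rot: [-0.001, 0.427, 0.904, -0.0]
force: [-0.9, -2.5, 2.4]
gripper_width: 0.0347
```

```bash
python3 -c "
from h import *
st()"
```

```text
t 20.15 p [ 0.6401 -0.0852  0.1753] yawY 39.39 tilt z [-1.5e-03  6.0e-04 -1.0e+00] F [-0.88 -2.46  2.37] M [-0.458  0.226  0.259] w 0.0347 q [ 0.413  0.748 -0.566  1.52   0.446  1.006  0.414]
```

Request:
step_arm:
  rows:
    - [[0, 0, 0, 0.0003, 0, 0, 3.5], [0, 0, 0, 0.0006, 0, 0, 7], [0, 0, 0, 0.0006, 0, 0, 7], [0, 0, 0, 0.0006, 0, 0, 7]]

```text
time_s: 20.55
ee_pos: [0.64, -0.0852, 0.1747]
tcp_rot: [-0.001, 0.482, 0.876, -0.0]
force: [-0.8, -2.5, 3.1]
gripper_width: 0.0346
```

```bash
python3 -c "
from h import *
st()"
```

```text
t 20.55 p [ 0.64   -0.0852  0.1747] yawY 32.38 tilt z [-1.6e-03  5.0e-04 -1.0e+00] F [-0.79 -2.55  3.07] M [-0.563  0.146  0.159] w 0.0346 q [ 0.396  0.741 -0.534  1.521  0.421  0.997  0.312]
```

Request:
step_arm:
  rows:
    - [[0, 0, 0, 0.0003, 0, 0, 3.5], [0, 0, 0, 0.0006, 0, 0, 7], [0, 0, 0, 0.0006, 0, 0, 7], [0, 0, 0, 0.0006, 0, 0, 7]]

```text
time_s: 20.95
ee_pos: [0.64, -0.0852, 0.1741]
tcp_rot: [-0.001, 0.534, 0.845, -0.0]
force: [-0.2, -3.7, 2.3]
gripper_width: 0.0341
```

```bash
python3 - <<'E'
from h import *
st()
s=cap("scene","scene16")
crop(s,310,130,390,205,8,"pics/s16.png")
E
```

```text
t 20.95 p [ 0.64   -0.0852  0.1741] yawY 25.39 tilt z [-1.7e-03  5.0e-04 -1.0e+00] F [-0.22 -3.65  2.28] M [-0.492  0.183  0.186] w 0.0341 q [ 0.379  0.736 -0.501  1.523  0.396  0.987  0.21 ]
```

View pics/s16.png

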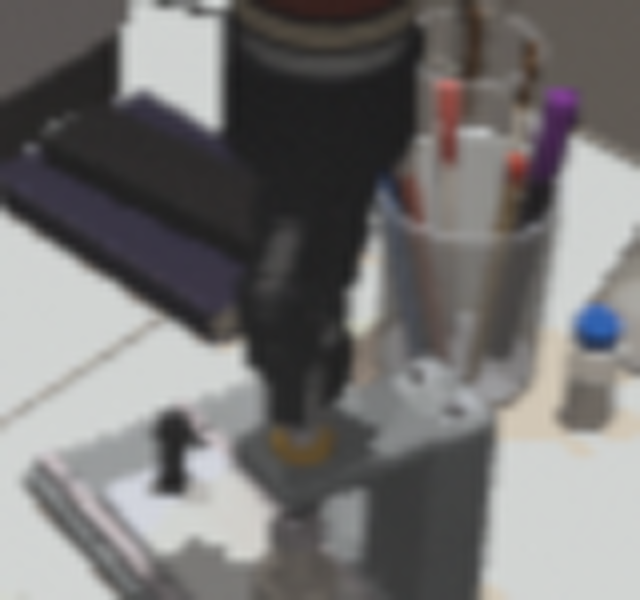

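```bash
cat >> h.py <<'E'
def avg(n=6):
    L=[]
    for i in range(n):
        s,R=tool(); L.append(np.r_[s["force"],s["torque"]]); manip.capture("scene")
    L=np.array(L); y=R.as_matrix()[:,1]; s,R=tool()
    print("t",round(s["time_s"],2),"p",s["ee_pos"].round(4),"yaw",np.degrees(np.arctan2(y[1],y[0])).round(2),"F",L[:,:3].mean(0).round(2),"Mz",L[:,5].mean().round(3),L[:,5].round(3),"tau7",s["tau"][6].round(3))
E
python3 -c "
from h import *
avg()"
```

```text
t 21.3 p [ 0.64   -0.0852  0.1741] yaw 25.31 F [-1.43 -2.8   2.71] Mz 0.296 [0.281 0.305 0.261 0.309 0.368 0.254] tau7 -0.286
```

Request:
step_arm:
  rows:
    - [[0, 0, 0, 0.0003, 0, 0, 3.5], [0, 0, 0, 0.0006, 0, 0, 7], [0, 0, 0, 0.0006, 0, 0, 7]]

```text
time_s: 21.6
ee_pos: [0.64, -0.0852, 0.1735]
tcp_rot: [-0.001, 0.586, 0.811, -0.0]
force: [-1.0, -3.8, 2.4]
gripper_width: 0.0346
```

```bash
python3 -c "
from h import *
avg()"
```

```text
t 21.9 p [ 0.64   -0.0852  0.1734] yaw 18.32 F [-1.32 -3.45  2.5 ] Mz 0.249 [0.24  0.235 0.236 0.264 0.275 0.242] tau7 -0.256
```

Request:
step_arm:
  rows:
    - [[0, 0, 0, 0.0003, 0, 0, 3.5], [0, 0, 0, 0.0006, 0, 0, 7], [0, 0, 0, 0.0006, 0, 0, 7]]

```text
time_s: 22.2
ee_pos: [0.6399, -0.0852, 0.1728]
tcp_rot: [-0.001, 0.634, 0.773, -0.001]
force: [-2.0, -2.6, 2.0]
gripper_width: 0.0343
```

```bash
python3 -c "
from h import *
avg()"
```

```text
t 22.5 p [ 0.6399 -0.0852  0.1728] yaw 11.32 F [-1.62 -3.07  2.21] Mz 0.262 [0.234 0.239 0.289 0.313 0.232 0.263] tau7 -0.259
```

```bash
sed -i 's/L.append(np.r_\[s\["force"\],s\["torque"\]\])/L.append(np.r_[s["force"],s["torque"],s["tau"][6]])/; s/"tau7",s\["tau"\]\[6\].round(3)/"tau7",L[:,6].round(3)/' h.py; python3 -c "
from h import *
avg(2)"
```

```text
t 22.6 p [ 0.6399 -0.0853  0.1728] yaw 11.31 F [-1.26 -3.37  2.66] Mz 0.248 [0.263 0.232] tau7 [-0.259 -0.262]
```

Request:
step_arm:
  rows:
    - [[0, 0, 0, 0.0003, 0, 0, 3.5], [0, 0, 0, 0.0006, 0, 0, 7], [0, 0, 0, 0.0006, 0, 0, 7]]

```text
time_s: 22.9
ee_pos: [0.6399, -0.0852, 0.1722]
tcp_rot: [-0.001, 0.68, 0.733, -0.001]
force: [-1.4, -3.8, 2.8]
gripper_width: 0.0347
```

```bash
python3 -c "
from h import *
avg()"
```

```text
t 23.2 p [ 0.6399 -0.0853  0.1722] yaw 4.32 F [-1.77 -3.73  2.65] Mz 0.254 [0.2   0.241 0.249 0.276 0.269 0.289] tau7 [-0.428 -0.279 -0.246 -0.245 -0.249 -0.253]
```

Request:
step_arm:
  rows:
    - [[0, 0, 0, 0.0003, 0, 0, 3.5], [0, 0, 0, 0.0006, 0, 0, 7], [0, 0, 0, 0.0006, 0, 0, 7]]

```text
time_s: 23.5
ee_pos: [0.6399, -0.0853, 0.1716]
tcp_rot: [-0.001, 0.723, 0.69, -0.001]
force: [-1.4, -3.8, 2.5]
gripper_width: 0.0347
```

```bash
python3 -c "
from h import *
avg()"
```

```text
t 23.8 p [ 0.6399 -0.0853  0.1716] yaw -2.67 F [-1.66 -3.81  2.99] Mz 0.233 [0.19  0.246 0.218 0.25  0.253 0.239] tau7 [-0.428 -0.28  -0.247 -0.246 -0.251 -0.255]
```

Request:
step_arm:
  rows:
    - [[0, 0, 0, 0.0003, 0, 0, 3.5], [0, 0, 0, 0.0006, 0, 0, 7], [0, 0, 0, 0.0006, 0, 0, 7]]

```text
time_s: 24.1
ee_pos: [0.6399, -0.0853, 0.171]
tcp_rot: [-0.001, 0.764, 0.645, -0.001]
force: [-3.1, -4.3, 2.3]
gripper_width: 0.0347
```

```bash
python3 -c "
from h import *
avg()"
```

```text
t 24.4 p [ 0.6398 -0.0853  0.171 ] yaw -9.68 F [-2.52 -4.11  2.31] Mz 0.268 [0.281 0.266 0.262 0.258 0.302 0.242] tau7 [-0.426 -0.281 -0.25  -0.249 -0.253 -0.257]
```

Request:
step_arm:
  rows:
    - [[0, 0, 0, 0.0003, 0, 0, 3.5], [0, 0, 0, 0.0006, 0, 0, 7], [0, 0, 0, 0.0006, 0, 0, 7]]

```text
time_s: 24.7
ee_pos: [0.6398, -0.0853, 0.1704]
tcp_rot: [-0.001, 0.802, 0.597, -0.001]
force: [-2.7, -4.9, 2.6]
gripper_width: 0.0348
```

```bash
python3 -c "
from h import *
avg()"
```

```text
t 25.0 p [ 0.6398 -0.0852  0.1704] yaw -16.7 F [-2.77 -4.51  2.52] Mz 0.256 [0.244 0.269 0.239 0.288 0.243 0.253] tau7 [-0.417 -0.284 -0.263 -0.258 -0.26  -0.261]
```

Request:
step_arm:
  rows:
    - [[0, 0, 0, 0.0003, 0, 0, 3.5], [0, 0, 0, 0.0006, 0, 0, 7], [0, 0, 0, 0.0006, 0, 0, 7]]

```text
time_s: 25.3
ee_pos: [0.6398, -0.0852, 0.1697]
tcp_rot: [-0.001, 0.837, 0.547, -0.001]
force: [-2.6, -4.7, 3.1]
gripper_width: 0.0344
```

```bash
python3 -c "
from h import *
avg()"
```

```text
t 25.6 p [ 0.6398 -0.0852  0.1698] yaw -23.69 F [-2.3  -4.36  2.9 ] Mz 0.261 [0.296 0.241 0.257 0.25  0.231 0.29 ] tau7 [-0.417 -0.285 -0.261 -0.259 -0.259 -0.259]
```

Request:
step_arm:
  rows:
    - [[0, 0, 0, 0.0003, 0, 0, 3.5], [0, 0, 0, 0.0006, 0, 0, 7], [0, 0, 0, 0.0006, 0, 0, 7]]

```text
time_s: 25.9
ee_pos: [0.6397, -0.0852, 0.1692]
tcp_rot: [-0.001, 0.869, 0.495, -0.001]
force: [-2.6, -4.1, 2.3]
gripper_width: 0.0347
```

```bash
python3 -c "
from h import *
avg()"
```

```text
t 26.2 p [ 0.6397 -0.0852  0.1691] yaw -30.69 F [-2.67 -4.38  2.43] Mz 0.235 [0.219 0.251 0.249 0.267 0.21  0.212] tau7 [-0.416 -0.284 -0.261 -0.259 -0.259 -0.259]
```

Request:
step_arm:
  rows:
    - [[0, 0, 0, 0.0003, 0, 0, 3.5], [0, 0, 0, 0.0006, 0, 0, 7], [0, 0, 0, 0.0006, 0, 0, 7]]

```text
time_s: 26.5
ee_pos: [0.6397, -0.0852, 0.1685]
tcp_rot: [-0.001, 0.898, 0.441, -0.001]
force: [-2.6, -4.7, 2.7]
gripper_width: 0.0351
```

```bash
python3 -c "
from h import *
avg()"
```

```text
t 26.8 p [ 0.6397 -0.0852  0.1685] yaw -37.68 F [-2.72 -3.97  2.85] Mz 0.298 [0.359 0.284 0.287 0.305 0.271 0.284] tau7 [-0.436 -0.304 -0.281 -0.279 -0.279 -0.279]
```

Request:
step_arm:
  rows:
    - [[0, 0, 0, 0.0003, 0, 0, 3.5], [0, 0, 0, 0.0006, 0, 0, 7], [0, 0, 0, 0.0006, 0, 0, 7]]

```text
time_s: 27.1
ee_pos: [0.6397, -0.0852, 0.1679]
tcp_rot: [-0.0, 0.923, 0.385, -0.001]
force: [-2.5, -4.2, 2.9]
gripper_width: 0.0345
```

```bash
python3 -c "
from h import *
avg()"
```

```text
t 27.4 p [ 0.6397 -0.0852  0.1679] yaw -44.67 F [-2.64 -4.07  2.59] Mz 0.32 [0.264 0.357 0.322 0.257 0.33  0.391] tau7 [-0.471 -0.339 -0.316 -0.314 -0.314 -0.314]
```

Request:
step_arm:
  rows:
    - [[0, 0, 0, 0.0003, 0, 0, 3.5], [0, 0, 0, 0.0006, 0, 0, 7], [0, 0, 0, 0.0006, 0, 0, 7]]

```text
time_s: 27.7
ee_pos: [0.6397, -0.0851, 0.1673]
tcp_rot: [-0.0, 0.945, 0.328, -0.001]
force: [-2.5, -4.1, 3.2]
gripper_width: 0.0343
```

```bash
python3 -c "
from h import *
avg()"
```

```text
t 28.0 p [ 0.6396 -0.0852  0.1673] yaw -51.65 F [-3.01 -4.05  3.09] Mz 0.371 [0.332 0.37  0.369 0.344 0.404 0.405] tau7 [-0.506 -0.375 -0.352 -0.349 -0.349 -0.35 ]
```

Request:
step_arm:
  rows:
    - [[0, 0, 0, 0.0003, 0, 0, 3.5], [0, 0, 0, 0.0006, 0, 0, 7], [0, 0, 0, 0.0006, 0, 0, 7]]

```text
time_s: 28.3
ee_pos: [0.6396, -0.0851, 0.1667]
tcp_rot: [-0.0, 0.963, 0.27, -0.001]
force: [-2.3, -4.5, 3.2]
gripper_width: 0.0347
```

```bash
python3 -c "
from h import *
avg()"
```

```text
t 28.6 p [ 0.6396 -0.0851  0.1667] yaw -58.64 F [-2.98 -3.74  2.96] Mz 0.393 [0.407 0.403 0.42  0.383 0.353 0.393] tau7 [-0.542 -0.41  -0.387 -0.385 -0.385 -0.385]
```

Request:
step_arm:
  rows:
    - [[0, 0, 0, 0.0003, 0, 0, 3.5], [0, 0, 0, 0.0006, 0, 0, 7], [0, 0, 0, 0.0006, 0, 0, 7]]

```text
time_s: 28.9
ee_pos: [0.6396, -0.0851, 0.1661]
tcp_rot: [-0.0, 0.978, 0.211, -0.001]
force: [-3.5, -4.5, 2.9]
gripper_width: 0.0344
```

```bash
python3 -c "
from h import *
avg();st()"
```

```text
t 29.2 p [ 0.6396 -0.0851  0.1661] yaw -65.62 F [-3.03 -3.98  3.02] Mz 0.421 [0.481 0.42  0.431 0.391 0.412 0.392] tau7 [-0.577 -0.446 -0.423 -0.421 -0.421 -0.421]
t 29.2 p [ 0.6396 -0.0851  0.1661] yawY -65.63 tilt z [-2.5e-03  2.0e-04 -1.0e+00] F [-2.88 -4.91  2.94] M [-0.926  0.609  0.43 ] w 0.0349 q [ 0.135  0.698 -0.064  1.54   0.052  0.908 -1.091]
```

Request:
step_arm:
  rows:
    - [[0, 0, 0, 0.0003, 0, 0, 3.5], [0, 0, 0, 0.0006, 0, 0, 7], [0, 0, 0, 0.0006, 0, 0, 7]]

```text
time_s: 29.5
ee_pos: [0.6396, -0.0851, 0.1655]
tcp_rot: [-0.0, 0.989, 0.151, -0.001]
force: [-2.4, -4.5, 3.0]
gripper_width: 0.0347
```

```bash
python3 -c "
from h import *
avg()"
```

```text
t 29.8 p [ 0.6396 -0.0851  0.1655] yaw -72.61 F [-2.99 -4.14  3.14] Mz 0.454 [0.448 0.515 0.455 0.433 0.403 0.47 ] tau7 [-0.613 -0.482 -0.459 -0.457 -0.457 -0.457]
```

Request:
step_arm:
  rows:
    - [[0, 0, 0, 0.0003, 0, 0, 3.5], [0, 0, 0, 0.0007, 0, 0, 8], [0, 0, 0, 0.0007, 0, 0, 8]]

```text
time_s: 30.1
ee_pos: [0.6395, -0.085, 0.1648]
tcp_rot: [0.0, 0.997, 0.082, -0.001]
force: [-3.4, -4.6, 4.0]
gripper_width: 0.0347
```

```bash
python3 -c "
from h import *
avg();st()"
```

```text
t 30.4 p [ 0.6396 -0.085   0.1648] yaw -80.6 F [-3.23 -4.03  3.17] Mz 0.466 [0.476 0.444 0.438 0.466 0.469 0.502] tau7 [-0.657 -0.496 -0.467 -0.464 -0.464 -0.464]
t 30.4 p [ 0.6396 -0.085   0.1648] yawY -80.6 tilt z [-2.6e-03  2.0e-04 -1.0e+00] F [-2.83 -3.98  3.92] M [-0.95   0.605  0.39 ] w 0.0345 q [ 0.093  0.699  0.009  1.543 -0.008  0.903 -1.302]
```

Request:
step_arm:
  rows:
    - [[0.3, 0, 0, 0, 0, 0, 0], [0.6, 0, 0, 0, 0, 0, 0], [0.75, 0, 0, 0, 0, 0, 0], [0.75, 0, 0, 0, 0, 0, 0], [0.75, 0, 0, 0, 0, 0, 0], [0.75, 0, 0, -0.01, 0, 0, 0], [0.75, 0, 0, -0.04, 0, 0, 0], [0.75, 0, 0, -0.08, 0, 0, 0], [0.75, 0, 0, -0.11, 0, 0, 0], [0.75, 0, 0, -0.13, 0, 0, 0]]

```text
time_s: 31.4
ee_pos: [0.6412, -0.0851, 0.299]
tcp_rot: [-0.0, 0.997, 0.081, 0.002]
force: [0.2, -0.6, 0.5]
gripper_width: 0.0644
```

```bash
python3 - <<'E'
from h import *
st()
s=cap("scene","scene20");st()
crop(s,300,130,390,215,7,"pics/s20.png"); cv2.imwrite("pics/s20f.png",s["image"][:,:,::-1])
E
```

```text
t 31.4 p [ 0.6412 -0.0851  0.299 ] yawY -80.71 tilt z [ 4.e-03  4.e-04 -1.e+00] F [ 0.23 -0.63  0.47] M [ 0.023 -0.042  0.021] w 0.0644 q [ 0.09   0.575  0.015  1.373 -0.01   1.189 -1.302]
t 31.45 p [ 0.6426 -0.0853  0.3021] yawY -80.72 tilt z [ 9.6e-03 -2.0e-04 -1.0e+00] F [ 0.95 -0.53  2.18] M [ 0.022 -0.077 -0.06 ] w 0.0641 q [ 0.09   0.573  0.015  1.369 -0.01   1.19  -1.302]
```

View pics/s20.png

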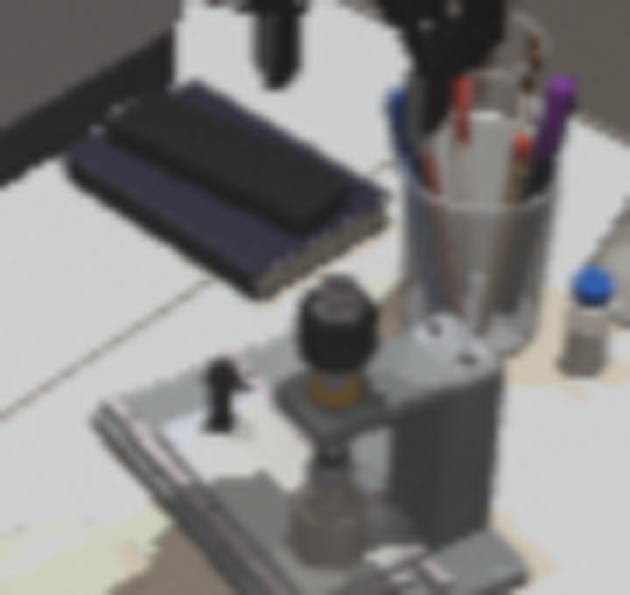

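```bash
python3 - <<'E'
from h import *
s=dict(np.load("pics/scene20.npz")); s0=dict(np.load("pics/scene13.npz"))
for n,c in(("before",s0),("after",s)):
    P=pts(c); d=np.hypot(P[...,0]-.641,P[...,1]+.0843); m=(d<.009)&(P[...,2]>.15)&(P[...,2]<.22)
    print(n,m.sum(),np.percentile(P[m][:,2],[50,75,90]))
# carriage / post and die positions
P=pts(s); m=(P[...,2]>.045)&(P[...,2]<.075)&(np.hypot(P[...,0]-.6675,P[...,1]-.0135)<.025); print("post",P[m].mean(0),m.sum())
st()
E
```

```text
before 19 [0.19562462 0.19723813 0.19824189]
after 19 [0.18282018 0.18462521 0.18610475]
post [0.66341274 0.00907029 0.05942735] 28
t 31.45 p [ 0.6426 -0.0853  0.3021] yawY -80.72 tilt z [ 9.6e-03 -2.0e-04 -1.0e+00] F [ 0.95 -0.53  2.18] M [ 0.022 -0.077 -0.06 ] w 0.0641 q [ 0.09   0.573  0.015  1.369 -0.01   1.19  -1.302]
```

```bash
python3 - <<'E'
from h import *
Z=[];D=[]
for i in range(8):
    c=manip.capture("scene"); P=pts(c); d=np.hypot(P[...,0]-.641,P[...,1]+.0843)
    m=(d<.008)&(P[...,2]>.15)&(P[...,2]<.22); Z.append(np.median(P[m][:,2])); D.append(c["image"].mean(2))
np.save("pics/after.npy",np.mean(D,0)); print("after",np.mean(Z),np.std(Z))
Zb=[]
for k in("scene10","scene13","scene11","scene12"):
    c=dict(np.load(f"pics/{k}.npz")); P=pts(c); d=np.hypot(P[...,0]-.641,P[...,1]+.0843)
    m=(d<.008)&(P[...,2]>.15)&(P[...,2]<.22); Zb.append(np.median(P[m][:,2]))
print("before",Zb)
a=np.mean(D,0); b=dict(np.load("pics/scene13.npz"))["image"].mean(2)
# vertical subpixel edges: knob lower edge (dark->spindle) and left/right-flank profile along columns
print("b",b[160:184,348].astype(int)); print("a",a[160:188,348].astype(int))
for n,x in(("b",b),("a",a)):
    for u in(345,346,350,351):
        col=x[172:186,u]; k=np.argmax(col>55); print(n,u,172+k-1+(55-col[k-1])/(col[k]-col[k-1]))
cv2.imwrite("pics/top_end.png",manip.capture("top")["image"][100:260,270:480,::-1].repeat(3,0).repeat(3,1))
print(proj(c,[.641,-.0843,.16]),proj(c,[.641,-.0843,.1465])); st()
E
```

```text
after 0.18368427607815738 0.00046188719480850637
before [np.float64(0.19689241571633465), np.float64(0.1968004581816685), np.float64(0.19805930299836524), np.float64(0.19711204006778182)]
b [ 44  57  66  73  83 104 149 157 153 117  79  92 107  65  38  34  35  34
  34  38  61  79  82  84]
a [ 45  57  66  74  82  78 110 182 194 120  80  78  88  80  82  82  52  37
  35  35  35  35  38  57  76  74  69  68]
b 345 172.01694915254237
b 346 -inf
b 350 170.57894736842104
b 351 168.76
a 345 168.46323529411765
a 346 169.1125541125541
a 350 170.08839779005524
a 351 170.26791277258567
(np.float64(347.8417200836653), np.float64(176.02880566916747)) (np.float64(347.6845154332072), np.float64(179.27821831692154))
t 31.9 p [ 0.6398 -0.0851  0.2938] yawY -80.7 tilt z [-3.9e-03  8.0e-04 -1.0e+00] F [ 0.01 -0.72  0.02] M [-0.007 -0.039 -0.002] w 0.0641 q [ 0.09   0.58   0.015  1.379 -0.009  1.186 -1.302]<stdin>:17: RuntimeWarning: divide by zero encountered in scalar divide
```

View pics/top_end.png

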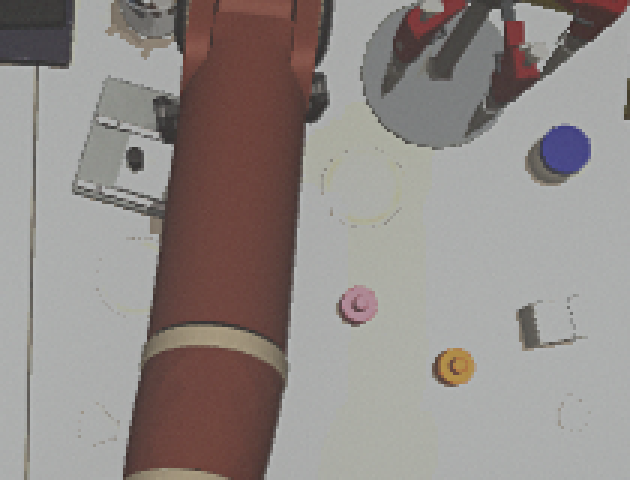

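```bash
python3 -c "
from workcell import manip
print(manip.sign_off())"
```

```text
the job is handed in; nothing more can be done
None
```

The pellet die is standing in the pocket, the carriage is fully home, and the screw is pressed down to an estimated 40–50 N. I let go and handed the job in at about 32 s, with the arm clear of everything.

- **Which die:** I used the grey one at scene (382,256). It showed plain grey in shadow next to the white carton. The other grey one, at top (586,157), was beyond the arm's reach, and the pink and orange ones are untouched.
- **Seating:** The die went in with no side load. It met the pocket floor at the expected height, and its top measured about 69 mm above the bench, as it should when seated.
- **Carriage:** I gripped the post and pushed about 90 mm until it met the hard stop. The force rose to about 11 N with no further movement, and the last picture shows the die under the screw.
- **Knob:** I turned it 2.70 rad clockwise while following it down, and the upward force on the tool stayed at about 2 to 4 N. The foot first touched at about 1.88 rad, so I stopped about 0.82 rad past touch.

**Last checks:** The depth images show the knob 13.5 ± 0.5 mm lower and an edge measurement gives 13.1 mm; 13.5 mm was expected. So the knob lagged the grip by at most about 0.08 rad.

**What disagreed:** The two force estimates differ slightly. The turn angle suggests about 50 N, while the rise in torque (about 0.24 N m) suggests 40 to 48 N. The arm hid most of the press in the last top view, so the final state was checked from the scene camera.

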